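# Set a carton guide roller to its gauge

### The arm

A 7-joint arm with a two-finger parallel gripper is mounted at the origin on a cart in front of the work surface, level with it; the furniture and walls round the work are solid. World frame = base frame: x ahead of the robot, y to its left, z up, the work surface at z = 0. Lengths are in m, angles in rad, forces in N, time in s.
With the tool pointing down it reaches from about 0.4 to 0.9 m from the base axis. Payload 5.6 kg.
Tool frame: the origin (TCP) lies midway between the tips of the shut fingers; the grasp point (between the pads) lies 19 mm behind it; z points along the fingers, y is the direction in which the jaws open and shut (so a half turn about z gives the same grasp; the last joint's range is limited). The gripper opens to 92 mm and grips with 3 to 60 N. Pads are 20 mm wide; open, the fingers measure 128 mm over their backs; the gripper's body (75 mm by 189 mm) begins 69 mm behind the grasp point.
Start: joints at [-1.275, 0.468, -0.012, 1.603, 0.006, 1.071, -0.056], TCP at [0.216, 0.613, 0.215] pointing down, gripper open.
Joint ranges: [-2.53, 2.53], [-0.31, 2.02], [-1.57, 1.55], [0.28, 2.44], [-1.29, 4.43], [0.15, 1.84], [-2.92, 2.92]. Speed limits (rad/s): [2.57, 2.57, 3.14, 3.14, 3.14, 3.14, 3.14].

### API

Orientations are given as a unit quaternion [w, x, y, z].
In Python, from workcell import * gives the robot as it stands.
- The arm moves only by the tool drive_tool, never from a script. Its argument "motion" is a list of rows, each a list of 3 entries, a list of its own where there are three numbers: the finger opening in cm, from 0 to 9.19, then the shift along the tool's x, y, z in cm, then the turn about the tool's z in degrees. A call has 1 to 12 rows; each row is the pose to reach, as a shift and turn from the pose commanded when the call began, along the tool's axes at that moment; what a row does not reach only later rows make up. A row lasts 1/12 s, in which the tool goes at most 41.7 mm and 7.16 degrees, less where a joint would pass 70% of its speed; a pose out of reach is approached as far as the arm can. A call with a gripper value outside its range is refused whole. The fingers move at their own pace and stop on an object; "force" is the grip in N (left out, the last holds). Time passes only in rows, so rows that repeat a pose let the fingers close. It gives the time, the measured TCP pose, the force and the opening at its end, in the units of the state.
- observe(): the state, without advancing time (a new reading comes with each control period).
- grab_frame(name): name is "scene" or "side" or "wrist"; returns a dict with "frame" (400x640x3 uint8, red, green, blue), "vfov" (degrees; the focal length in pixels is half the picture's height over the tangent of half this angle, whatever the lens; pixels are square), "cx", "cy" (the principal point, pixels), "rvec" (rotation vector, rad) and "tvec" (3), from world to camera coordinates, as OpenCV has them. Camera axes: x right, y down, z forward; pixel columns grow to the right and rows downward; lengths in m; the calibration is good to about 2 mm. A picture is of the moment at which its call begins. There is no depth.
- close_job(): hands the job in, once; it reports no verdict.
Trained networks look in a picture, given as the dict that the camera call returned (one of the last four; its "shot" number tells which), for a name from the list of things; names that differ only in an ending like _2 or _b are one class to them, and where a whole thing is asked for, a point or a joint stands for the part that bears it (a point fixed in the world has none). Each returns a list of dicts, best first, with "score" (0 to 1); they miss things now and then, are a little off and sometimes report something else, mostly with a low value. They report only what shows in the picture. A call takes as long as a camera call.
- find_in(label, picture): "point" ([row, column] in pixels, amid what is visible of it).
The state is a dict: "clock": time; "joints": joint angles; "qd": joint speeds; "tau": joint torques, N m; "tool_pos": TCP position; "ee_rot": TCP orientation; "force": force on the tool from outside, world axes, zero at the start; "wrist_torque": the same for the moment, N m; "finger_gap": finger opening in m.
Only numpy, scipy, OpenCV 4.12 (cv2) and the standard library are available. Lean on these libraries where they do the work, as an engineer would, in place of code of your own. Each camera call takes 0.05 s, during which the arm holds its last target.

### The job

Set the sloping carton guide: stand the aluminium setting gauge on its deck, flat against the fence, rib end towards the robot and plain end past the guide roller, then turn the eccentric bolt's tee handle clockwise until the roller just touches the gauge without wedging it. Check the setting by sliding the gauge along the fence towards the robot until it is clear of the roller. Then lay the gauge back on the bench, rib up, leaving the roller as set and the fence, cartons and stapler where they are.

Things in the scene. Friction and masses are not known exactly. Their poses are not given: they have to be found in the camera images.
- guide: Carton guide: fixed grey steel stand, 156 mm (its x) by 240 (its y), 90 high at the back. Its flat aluminium deck faces the robot's right and rises 25 degrees towards the guide's +x (about the robot's left); low edge 22 mm above the bench. Origin: centre of the underside, on the bench; y along the channel, towards the robot; z up. Yaw 90 degrees, give or take 15.
- fence: Steel angle along the deck's low edge, 240 mm long, 20 high, upright 8 thick; clamped (place varies by 2.5 mm either way), not to be shifted. Origin: on its inner face, at deck level, half way along. x: up the slope, across the channel, to the roller; y: along the fence towards the robot; z: square to the deck, 25 degrees from vertical. The deck runs from y -120 to +120 mm.
- eccentric (a joint): Angle of the eccentric bolt, rad. Axis square to the deck, at fence x about 73, y -50 mm. 0: roller farthest from the fence. Grows as turned clockwise (seen facing the deck), to 3.1; the roller's centre is 12 cos(angle) mm up the slope (+x) and 12 sin(angle) mm to -y of the axis. Friction 0.15 N m; stays where left. Starts at 0.30-0.55; meets the gauge at 1.35-1.80.
- tee (a point): Centre of the tee handle, on the bolt's axis, 61 mm above the deck: a steel bar 54 long, 14 thick, 26 high (48 to 74 mm above the deck) that turns with the bolt. z: square to the deck; y: along the bar; x: across it. At angle 0 the bar is parallel to the fence, x up the slope. Below it a 20 mm collar and, 31 to 36 mm above the deck, the roller's 42 mm disc.
- roller_center (a point): Centre of the black guide roller, 50 mm in diameter, 3 to 30 mm above the deck, spinning freely on the bolt's eccentric journal; the point is 16 mm above the deck. Its x in the fence's frame less 25 mm is the gap. It touches the 48 mm gauge lying against the fence when that x is 73 mm.
- gauge: Aluminium bar 48 mm wide (x), 140 long (y), 24 high, 0.24 kg, with a grip rib 14 thick (x), 50 long (y), 24 to 64 mm above the underside, centred 45 mm towards +y, the end near the robot. Origin: centre of underside. Starts on the bench left of the guide. In the channel: underside on the deck, origin 24 mm from the fence, fence y about -15 mm. Once turned, the tee overhangs it: slide it out to +y.
- carton_a: One of two small closed blue cartons, 46 x 65 x 32 mm, on the bench behind the gauge: leave alone. Origin: centre of its underside.
- carton_b: The other small blue carton, 46 x 65 x 32 mm, left of the first: leave alone. Origin: centre of its underside.
- stapler: Red and black desk stapler, 36 x 150 x 49 mm, on the bench left of the cartons: leave alone. Origin: centre of its underside.

How it is judged:
On the way, in this order (a step that is already met when the one before it is completed fails the run):
1. the gauge lies in the channel against the fence, beside the roller, and the roller is set to it (gap 47.2 to 49.5 mm) (x of roller_center in the frame of fence between 0.0722 and 0.0745 m and x of gauge in the frame of fence between 0.02 and 0.028 m and z of gauge in the frame of fence between -0.003 and 0.005 m and y of gauge in the frame of fence between -0.09 and -0.005 m and angle between the y axis of gauge and the y axis of fence, either way round below 0.08 rad and angle between the z axis of gauge and the z axis of fence, either way round below 0.08 rad), for 0.2 s.
2. the gauge has been slid along the fence towards the robot, clear of the roller (its middle at least 20 mm past the fence's middle), and the setting has held (x of roller_center in the frame of fence between 0.0722 and 0.0745 m and x of gauge in the frame of fence between 0.02 and 0.03 m and z of gauge in the frame of fence between -0.003 and 0.01 m and y of gauge in the frame of fence above 0.02 m), for 0.1 s.
At the end, for the whole second after the job is handed in: The gap between fence and roller is the gauge's 48 mm to within -0.8 and +1.5 mm, and the gauge lies flat on the bench, rib up, released and at rest (x of roller_center in the frame of fence between 0.0722 and 0.0745 m and height (world z) of gauge between -0.004 and 0.006 m and angle between gauge's own z axis and vertical below 0.06 rad and linear speed of gauge below 0.02 m/s and velocity of joint eccentric below 0.05 rad/s); the robot touches nothing.
It fails at once if the clamped fence is shifted by more than 2 mm, by a knock or by wedging the gauge (distance of fence from where it was at the start of the episode above 0.002 m).
It fails at once if a carton or the stapler is moved by more than 15 mm (distance of any of carton_a, carton_b, stapler from where it was at the start of the episode above 0.015 m).
It also fails if it takes over 72 s, if anything falls off the work surface, if the arm or the gripper's body presses on something with over 40 N, if the wrist force passes 120 N, or if a joint passes its speed limit or range.

## Working session

There is one attempt and no reset: what is moved stays moved. The work goes in short steps, Python scripts to look and compute and a tool call to move; the robot and the scene stay as the last step left them, time stands still between calls to the robot, and variables do not carry over. Pictures are saved under pics/ and viewed, and the job is handed in when it is done.

Besides the shell and the picture viewer there is one more tool, called after "Emit:" by a JSON object that holds its "api" and its "payload". drive_tool: Moves the arm, as the interface text tells. Its arguments: {"type":"object","properties":{"motion":{"type":"array"},"force":{"type":"number"}},"required":["motion"]}

```bash
ls; mkdir -p pics
python3 - <<'E'
from workcell import *
import cv2
print(observe())
for n in ["scene","side","wrist"]:
    f=grab_frame(n)
    print(n,f["vfov"],f["cx"],f["cy"],f["rvec"],f["tvec"],f["shot"])
    cv2.imwrite(f"pics/{n}0.png",f["frame"][:,:,::-1])
    for l in ["guide","fence","tee","roller_center","gauge","carton_a","stapler"]:
        print(l,[( [round(float(x)) for x in d["point"]],round(d["score"],2)) for d in find_in(l,f)[:3]])
E
```

```text
pics
{'clock': 0.0, 'joints': array([-1.27496895,  0.46832762, -0.01158305,  1.60360581,  0.00599372,
        1.07138298, -0.05633032]), 'qd': array([0.00065329, 0.00015888, 0.0001905 , 0.00147828, 0.00040455,
       0.00066813, 0.00093359]), 'tau': array([ 2.50872299e-04, -5.20565379e+01, -1.27051387e-02, -2.43741596e+01,
       -5.67372143e-02,  1.71290513e-02,  1.51820973e-04]), 'tool_pos': array([0.21593512, 0.61248336, 0.21367986]), 'ee_rot': array([-8.12627454e-05,  1.68661098e-01,  9.85673739e-01, -8.40823947e-04]), 'force': array([-0.51063389,  0.07689091, -0.19275732]), 'wrist_torque': array([ 0.03758469, -0.0489622 , -0.03485222]), 'finger_gap': 0.09185554573091687}
scene 55.261129834177716 313.97541362210774 197.9164940368985 [ 1.97890349 -1.01754023  0.56124735] [-0.20265872  0.3787317   0.45610946] 1
guide [([269, 420], 0.74), ([260, 403], 0.69)]
fence [([272, 419], 0.89)]
tee [([214, 413], 0.81)]
roller_center [([211, 411], 0.74)]
gauge [([230, 282], 0.64)]
carton_a [([202, 316], 0.66), ([188, 286], 0.58)]
stapler [([171, 247], 0.75)]
side 47.34606247701846 329.1013822238439 197.51554325498745 [ 2.25370365  0.02277797 -0.03009876] [-0.56864705  0.14475767  1.29718436] 2
guide [([257, 331], 0.6)]
fence [([275, 328], 0.86)]
tee [([239, 355], 0.83)]
roller_center [([238, 354], 0.7)]
gauge [([202, 308], 0.81)]
carton_a [([183, 358], 0.7), ([237, 356], 0.64), ([198, 351], 0.61)]
stapler [([156, 354], 0.75)]
wrist 68.99086470832185 318.75840641395763 200.11309627001387 [-2.35662461 -1.66818024 -0.25080486] [-0.65128078 -0.03314645  0.39199197] 3
guide []
fence []
tee []
roller_center []
gauge []
carton_a []
stapler []
```

View pics/scene0.png

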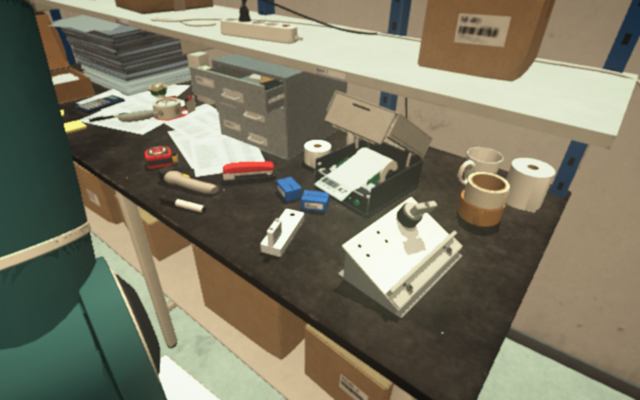

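View pics/side0.png

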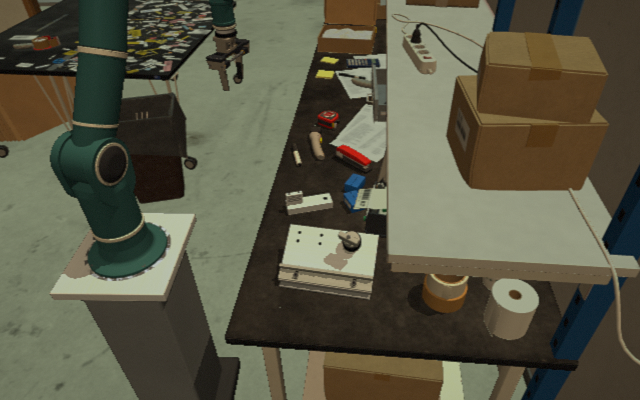

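View pics/wrist0.png

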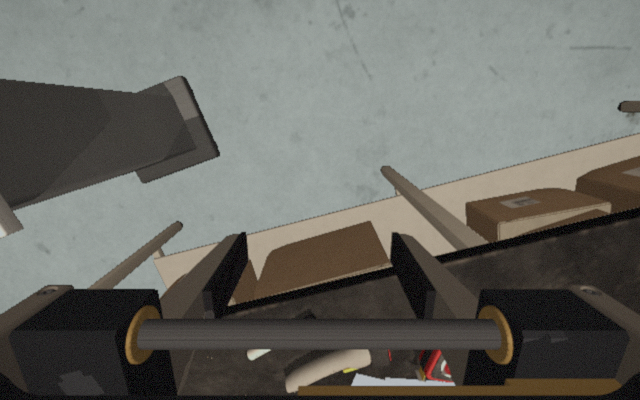

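```bash
cat > h.py <<'E'
import numpy as np, cv2
from scipy.spatial.transform import Rotation as R
def K(f):
    h=f["frame"].shape[0]; fl=h/2/np.tan(np.radians(f["vfov"])/2)
    return np.array([[fl,0,f["cx"]],[0,fl,f["cy"]],[0,0,1.]])
def proj(f,P):
    p,_=cv2.projectPoints(np.asarray(P,float).reshape(-1,3),np.asarray(f["rvec"],float),np.asarray(f["tvec"],float),K(f),None)
    return p.reshape(-1,2)
def ray(f,rc):
    Rm=cv2.Rodrigues(np.asarray(f["rvec"],float))[0]; t=np.asarray(f["tvec"],float).ravel()
    d=Rm.T@np.linalg.solve(K(f),[rc[1],rc[0],1.]); return -Rm.T@t,d/np.linalg.norm(d)
def onz(f,rc,z):
    o,d=ray(f,rc); return o+d*(z-o[2])/d[2]
def crop(f,r0,r1,c0,c1,s,name):
    im=cv2.resize(f["frame"][r0:r1,c0:c1,::-1],None,fx=s,fy=s,interpolation=cv2.INTER_CUBIC); cv2.imwrite(name,im)
def tri(fs,rcs):
    A=np.zeros((3,3));b=np.zeros(3)
    for f,rc in zip(fs,rcs):
        o,d=ray(f,rc);M=np.eye(3)-np.outer(d,d);A+=M;b+=M@o
    return np.linalg.solve(A,b)
E
python3 - <<'E'
from workcell import *
from h import *
import pickle
a=grab_frame("scene");b=grab_frame("side")
pickle.dump((a,b),open("f0.pkl","wb"))
crop(a,180,320,240,480,3.3,"pics/sc.png")
crop(b,170,310,270,400,4.2,"pics/si.png")
print("gauge",tri([a,b],[(230,282),(202,308)]),"tee",tri([a,b],[(214,413),(239,355)]),"fence",tri([a,b],[(272,419),(275,328)]))
print("gauge z0.02",onz(a,(230,282),.02),onz(b,(202,308),.02))
print("cartons",onz(a,(202,316),.016),onz(a,(188,286),.016),"stap",onz(a,(171,247),.025))
print("shelf front corner", tri([a,b],[(145,612),(268,392)]))
for n,f in(("a",a),("b",b)): print(ray(f,(200,320)))
E
```

```text
gauge [0.49852025 0.19134661 0.01783501] tee [ 0.63746142 -0.05450806  0.09387398] fence [ 0.56702174 -0.11028851  0.01496442]
gauge z0.02 [0.49719579 0.19055102 0.02      ] [0.4986589  0.18758118 0.02      ]
cartons [0.64014995 0.19508251 0.016     ] [0.64617016 0.29742587 0.016     ] stap [0.63911833 0.43198559 0.025     ]
shelf front corner [ 0.69797187 -0.33233177  0.305848  ]
(array([-0.02379051, -0.25124762,  0.57345684]), array([ 0.68923441,  0.45088972, -0.56714583]))
(array([ 0.60591936, -0.89897145,  0.92288329]), array([-0.04951499,  0.77107548, -0.63481562]))
```

View pics/sc.png

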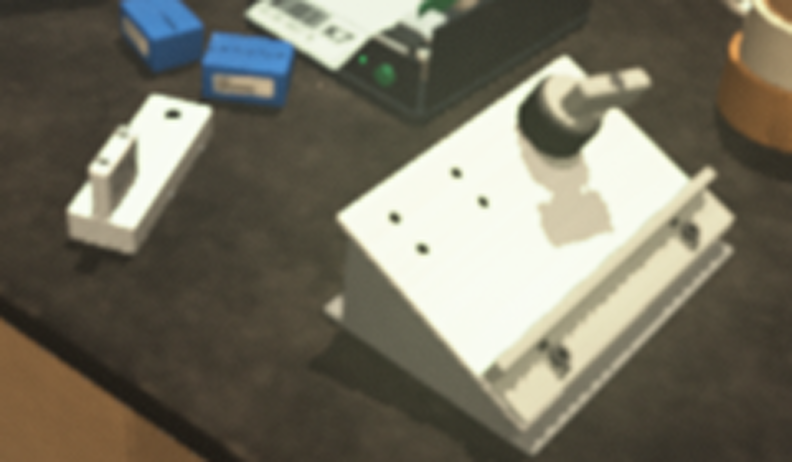

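View pics/si.png

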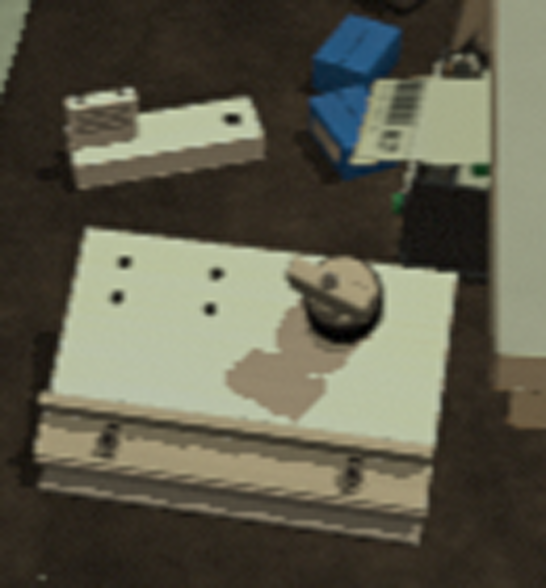

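```bash
cat > fit.py <<'E'
from h import *
import pickle
from scipy.optimize import least_squares
a,b=pickle.load(open("f0.pkl","rb"))
S=lambda u,v:(240+u/3.3,180+v/3.3)
T=lambda u,v:(270+u/4.2,170+v/4.2)
def W(p,P):
    c,s=np.cos(p[2]),np.sin(p[2]); P=np.asarray(P)
    return np.stack([p[0]+c*P[...,0]-s*P[...,1],p[1]+s*P[...,0]+c*P[...,1],P[...,2]],-1)
obs=[(a,S(340,217),"hn"),(a,S(567,57),"hf"),(a,S(535,452),"ln"),(a,S(733,250),"lf"),(a,S(325,308),"bn"),
 (b,T(85,228),"hn"),(b,T(458,273),"hf"),(b,T(40,490),"ln"),(b,T(418,542),"lf")]
def pts(q):
    xh,zh=q[3],q[4]
    return dict(hn=(xh,.12,zh),hf=(xh,-.12,zh),ln=(-.078,.12,0),lf=(-.078,-.12,0),bn=(.078,.12,0))
def res(q):
    m=pts(q); return np.concatenate([proj(f,W(q,m[k]))[0]-uv for f,uv,k in obs])
if __name__=="__main__":
    r=least_squares(res,[.6,-.06,1.57,.07,.09],loss="soft_l1")
    print(r.x,np.degrees(r.x[2])); print(res(r.x).reshape(-1,2).round(1))
    # gauge: on bench
    for (f,rc) in [(a,(180+250/3.3,240+133/3.3)),(b,(170+188/4.2,270+82/4.2))]: print("g near low corner(bottom)",onz(f,rc,0))
    print("tee", tri([a,b],[(180+85/3.3,240+610/3.3),(170+285/4.2,270+332/4.2)]))
E
python3 fit.py
```

```text
[ 0.57487284 -0.07342647  1.41062435  0.06781033  0.08587476] 80.82282157403988
[[ 0.5  0.2]
 [-0.3 -0.3]
 [-0.8  2.4]
 [ 0.2  0.1]
 [-1.3  1.8]
 [ 1.1  0.1]
 [ 0.6 -0.1]
 [ 0.  -0.3]
 [ 2.3  0.4]]
g near low corner(bottom) [0.44488458 0.15370481 0.        ]
g near low corner(bottom) [0.44335628 0.14979595 0.        ]
tee [ 0.62282499 -0.08162292  0.13011822]
```

```bash
cat > gfit.py <<'E'
from fit import *
# gauge frame pts: x across, y to robot (rib end), z up ; yaw ~ 90
ob=[(a,S(155,95),(.024,-.07,.024)),(a,S(213,107),(-.024,-.07,.024)),(a,S(132,252),(-.024,.07,0)),(a,S(70,237),(.024,.07,0)),
(b,T(250,97),(.024,-.07,.024)),(b,T(263,133),(-.024,-.07,.024)),(b,T(263,157),(-.024,-.07,0)),(b,T(80,187),(-.024,.07,0))]
r=least_squares(lambda q:np.concatenate([proj(f,W(q,P))[0]-uv for f,uv,P in ob]),[.5,.18,1.4],loss="soft_l1")
print(r.x,np.degrees(r.x[2]),r.fun.reshape(-1,2).round(1)); q=r.x
print("rib top",W(q,(0,.045,.064)))
from workcell import *
s=observe(); Rm=R.from_quat(np.roll(s["ee_rot"],-1)).as_matrix(); print(Rm)
w=grab_frame("wrist"); o,d=ray(w,(200,320)); print("cam in tool",Rm.T@(o-s["tool_pos"]),Rm.T@d)
Rc=cv2.Rodrigues(np.asarray(w["rvec"]))[0]; print((Rc@Rm).round(3))
# shelf edge
for u in [((268,392),(145,612)),]: pass
E
python3 gfit.py
```

```text
[0.50303476 0.19068823 1.81697977] 104.10527253974998 [[-0.4 -0.4]
 [ 0.2  0.4]
 [ 0.4  1. ]
 [-0.7 -0.1]
 [ 0.2 -0.7]
 [ 0.5  0.1]
 [ 0.6  0.3]
 [-0.3  0.1]]
rib top [0.45939153 0.17972154 0.064     ]
[[-9.43125636e-01  3.32436510e-01  4.50165193e-05]
 [ 3.32436510e-01  9.43125637e-01  4.21660588e-06]
 [-4.10544797e-05  1.89419237e-05 -9.99999999e-01]]
cam in tool [ 0.08363238  0.00130636 -0.16974531] [-0.29372826  0.00415899  0.95587991]
[[ 0.     1.     0.   ]
 [-0.956  0.    -0.294]
 [-0.294 -0.     0.956]]
```

Emit:
{"api": "drive_tool", "payload": {"motion": [[9,[-3.2,-2.8,0.5],5],[9,[-6.5,-5.7,1],10],[9,[-9.7,-8.5,1.6],15],[9,[-12.9,-11.3,2.1],20],[9,[-16.1,-14.1,2.7],26],[9,[-19.4,-17,3.2],31],[9,[-22.6,-19.8,3.8],37],[9,[-25.8,-22.6,4.3],42],[9,[-29,-25.4,4.8],47],[9,[-32.2,-28.3,5.3],52],[9,[-35.4,-31,5.9],56.5],[9,[-37.3,-32.7,6.2],56.5]], "force": 15}}

```text
clock: 2.35
tool_pos: [0.46, 0.179, 0.1528]
ee_rot: [0.0, 0.616, 0.788, 0.001]
force: [0.9, -0.0, -0.5]
finger_gap: 0.0898
```

Run:
```python
from workcell import *
from h import *
import pickle
w=grab_frame("wrist"); s=observe(); pickle.dump((w,s),open("w1.pkl","wb"))
im=w["frame"][:,:,::-1].copy()
q=[.50303,.19069,1.81698]
c,sn=np.cos(q[2]),np.sin(q[2])
P=np.array([(x,y,z) for z in(0,.024) for x,y in((-.024,-.07),(.024,-.07),(.024,.07),(-.024,.07))]+[(x,y,.064) for x,y in((-.007,.02),(.007,.02),(.007,.07),(-.007,.07))])
Wd=np.stack([q[0]+c*P[:,0]-sn*P[:,1],q[1]+sn*P[:,0]+c*P[:,1],P[:,2]],1)
p=proj(w,Wd); 
for k in range(3):
    cv2.polylines(im,[np.round(p[4*k:4*k+4]).astype(int)],True,[(0,0,255),(0,255,0),(255,0,0)][k],1)
cv2.imwrite("pics/w1.png",im); print(s["tool_pos"],s["ee_rot"])
```

```text
[0.46365923 0.17032576 0.15235423] [ 2.35069889e-03  6.19412968e-01  7.85061512e-01 -6.87224194e-04]
```

View pics/w1.png

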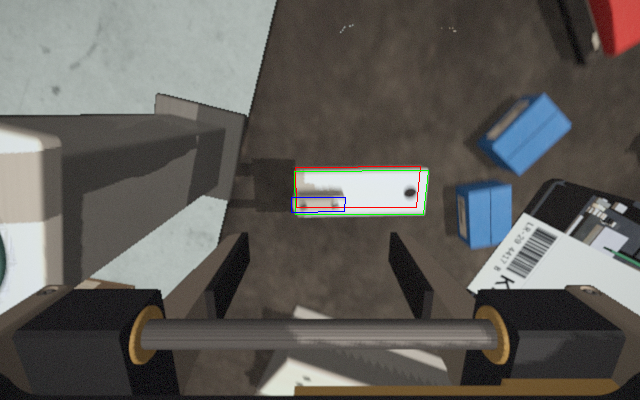

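Emit:
{"api": "drive_tool", "payload": {"motion": [[8,[0,0,0.5],0],[8,[0,0,1],0],[8,[0,0,2],0],[8,[0,0,2],0]]}}

```text
clock: 2.73
tool_pos: [0.4573, 0.1819, 0.1308]
ee_rot: [-0.001, 0.614, 0.789, -0.001]
force: [-0.4, -0.7, -0.5]
finger_gap: 0.0798
```

Run:
```python
from workcell import *
s=observe(); print(s["clock"],s["tool_pos"],s["ee_rot"],s["joints"])
```

```text
2.7333 [0.4572635  0.18187452 0.13076415] [-0.00085523  0.61379775  0.78946184 -0.00126511] [-0.73278046  0.32367415  0.3392643   2.07162985 -0.15266218  0.77247831
 -0.0507619 ]
```

Emit:
{"api": "drive_tool", "payload": {"motion": [[8,[0,0,2.5],0],[8,[0,0,5],0],[8,[0,0,7.5],0],[8,[0,0,9],0],[8,[0,0,9.8],0],[8,[0,0,9.8],0],[4.5,[0,0,9.8],0],[4.5,[0,0,9.8],0],[4.5,[0,0,9.8],0],[4.5,[0,0,9.8],0],[4.5,[0,0,9.8],0],[4.5,[0,0,9.8],0]], "force": 20}}

```text
clock: 3.73
tool_pos: [0.4594, 0.1809, 0.0354]
ee_rot: [-0.0, 0.615, 0.788, 0.0]
force: [-1.4, 0.8, 6.3]
finger_gap: 0.05
```

Emit:
{"api": "drive_tool", "payload": {"motion": [[4.5,[0,0,-2],0],[4.5,[0,0,-5],0],[4.5,[0,0,-9],0],[4.5,[0,0,-12],0],[4.5,[0,0,-14],0],[4.5,[0,0,-14],0]]}}

```text
clock: 4.23
tool_pos: [0.4615, 0.1816, 0.1785]
ee_rot: [0.001, 0.615, 0.788, 0.004]
force: [1.0, 1.4, -2.8]
finger_gap: 0.0494
```

Run:
```python
from workcell import *
from h import *
import pickle
w=grab_frame("wrist"); s=observe(); pickle.dump((w,s),open("w2.pkl","wb"))
cv2.imwrite("pics/w2.png",w["frame"][:,:,::-1]); print(s["tool_pos"],s["ee_rot"],s["force"])
a,b=pickle.load(open("f0.pkl","rb"))
crop(a,220,320,335,470,5.8,"pics/sc2.png")
crop(b,220,300,275,385,7,"pics/si2.png")
```

```text
[0.460043   0.18121575 0.1761224 ] [5.54030933e-04 6.15035915e-01 7.88496272e-01 2.03604264e-03] [-0.10985993  0.68682737 -3.67152165]
```

View pics/w2.png

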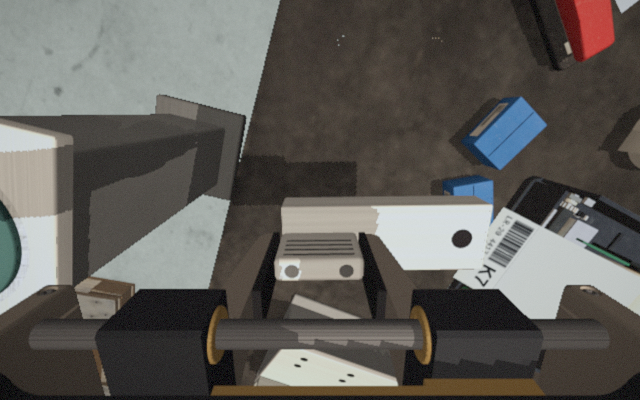

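View pics/sc2.png

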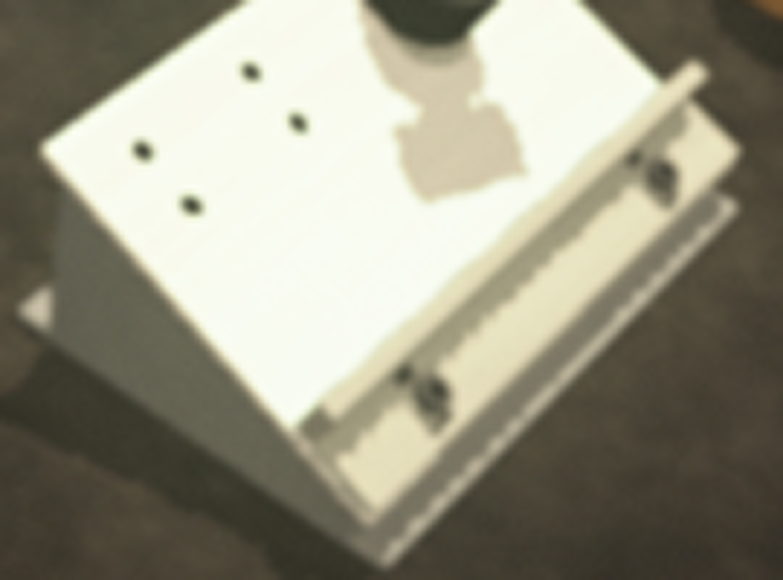

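View pics/si2.png

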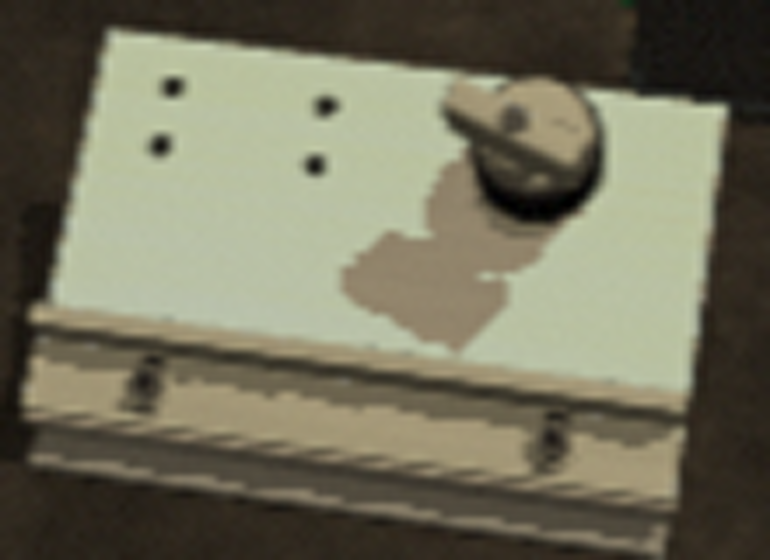

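```bash
cat > fit2.py <<'E'
from fit import *
S2=lambda u,v:(335+u/5.8,220+v/5.8)
T2=lambda u,v:(275+u/7,220+v/7)
c25,s25,t25=np.cos(np.radians(25)),np.sin(np.radians(25)),np.tan(np.radians(25))
def F2G(q,P): # fence coords -> guide coords. q: x,y,yaw,xh,z0,xf,yf
    P=np.asarray(P,float); o=np.array([q[5],q[6],q[4]+q[5]*t25])
    return o+np.stack([P[...,0]*c25-P[...,2]*s25,P[...,1],P[...,0]*s25+P[...,2]*c25],-1)
def F2W(q,P): return W(q,F2G(q,P))
A,B=a,b
def G(q):
    xh,z0=q[3],q[4]
    return dict(hn=W(q,(xh,.12,z0+xh*t25)),hf=W(q,(xh,-.12,z0+xh*t25)),pn=W(q,(-xh,.12,z0-xh*t25)),pf=W(q,(-xh,-.12,z0-xh*t25)),
    ln=W(q,(-.078,.12,0)),lf=W(q,(-.078,-.12,0)),
    ifr=F2W(q,(0,-.12,.02)),ofr=F2W(q,(-.008,-.12,.02)),inr=F2W(q,(0,.12,.02)),onr=F2W(q,(-.008,.12,.02)))
ob=[(A,S(340,217),"hn"),(A,S2(42,148),"hn"),(A,S(567,57),"hf"),(A,S2(368,525),"pn"),(A,S2(742,152),"pf"),(A,S2(383,567),"ln"),(A,S2(738,207),"lf"),
(A,S2(690,62),"ifr"),(A,S2(708,75),"ofr"),(A,S2(322,403),"inr"),(A,S2(337,415),"onr"),
(B,T2(108,30),"hn"),(B,T2(727,105),"hf"),(B,T2(25,415),"pn"),(B,T2(672,510),"pf"),(B,T2(28,465),"ln"),(B,T2(662,555),"lf"),
(B,T2(35,303),"inr"),(B,T2(28,322),"onr"),(B,T2(688,388),"ifr"),(B,T2(686,412),"ofr")]
def res2(q):
    g=G(q); return np.concatenate([proj(f,g[k])[0]-uv for f,uv,k in ob]+[[ (q[6])/.002, (q[4]-.022-q[3]*t25)/.001]])
if __name__=="__main__":
    r=least_squares(res2,[.575,-.073,1.41,.07,.055,-.045,0],loss="soft_l1")
    q=r.x; print(q.round(4),np.degrees(q[2])); 
    e=r.fun[:-2].reshape(-1,2).round(1)
    for o,x in zip(ob,e): print(o[2],"a" if o[0] is A else "b",x)
    np.save("q.npy",q)
    print("fence O",F2W(q,(0,0,0)),"tee",F2W(q,(.073,-.05,.061)),"high z",q[4]+q[3]*t25,"low z",q[4]-q[3]*t25)
    for f,n in((A,"A"),(B,"B")):
        im=f["frame"][:,:,::-1].copy(); im=cv2.resize(im,None,fx=4,fy=4,interpolation=cv2.INTER_CUBIC)
        def pl(P,col): cv2.polylines(im,[np.round(proj(f,F2W(q,P))*4+1.5).astype(int)],False,col,1)
        th=np.linspace(0,2*np.pi,40)
        pl([(0,.12,0),(0,-.12,0)],(0,0,255)); pl([(0,.12,.02),(0,-.12,.02)],(255,0,0)); pl([(-.008,.12,.02),(-.008,-.12,.02)],(255,0,0))
        for ang,col in((.3,(0,255,0)),(.55,(255,0,255))):
            ux,uy=np.sin(ang),np.cos(ang); 
            for z in(.074,):
                pl([(.073+ux*l+uy*w_,-.05+uy*l-ux*w_,z) for l,w_ in((.027,.007),(.027,-.007),(-.027,-.007),(-.027,.007),(.027,.007))],col)
            cx,cy=.073+.012*np.cos(ang),-.05-.012*np.sin(ang)
            pl([(cx+.025*np.cos(t),cy+.025*np.sin(t),.003) for t in th],col)
        c=im[4*180:4*320,4*330:4*480] if n=="A" else im[4*210:4*310,4*265:4*395]
        cv2.imwrite(f"pics/ov{n}.png",c)
E
python3 fit2.py
```

```text
[ 0.5726 -0.0747  1.4057  0.0698  0.0542 -0.0366  0.    ] 80.53911223561846
hn a [-0.4  0. ]
hn a [0.4 0.3]
hf a [-0.5 -0.3]
pn a [ 0.5 -0.5]
pf a [-1.4  1.4]
ln a [0.  2.7]
lf a [0.5 1.1]
ifr a [ 0.6 -0.3]
ofr a [0.2 0.2]
inr a [-0.5  0.2]
onr a [0.1 1.6]
hn b [ 0.4 -0.4]
hf b [ 0.2 -0.3]
pn b [ 0.2 -0.7]
pf b [ 0.6 -1. ]
ln b [-0.4  0.2]
lf b [1.2 0.7]
inr b [ 0.3 -0.6]
onr b [ 0.6 -0.4]
ifr b [ 0.1 -0. ]
ofr b [-0.  -0.3]
fence O [ 0.56661828 -0.1107942   0.03719928] tee [ 0.62257574 -0.07918142  0.12333519] high z 0.0867898200698896 low z 0.02170653492653514
```

View pics/ovA.png

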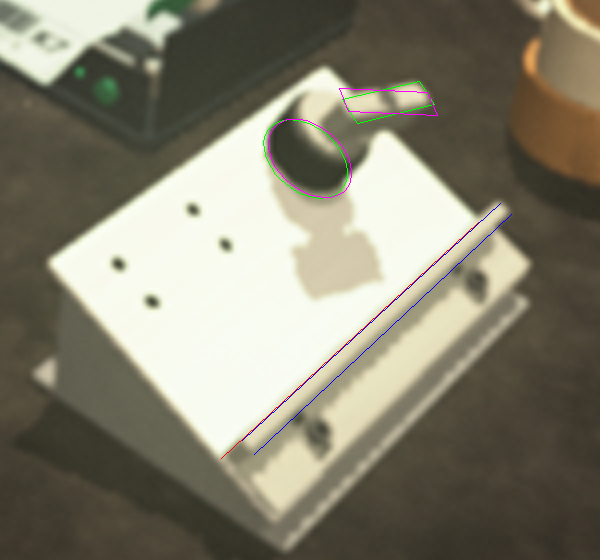

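View pics/ovB.png

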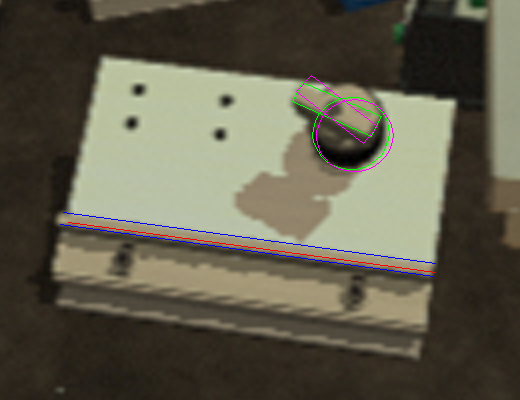

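Emit:
{"api": "drive_tool", "payload": {"motion": [[4.5,[-2,-0.4,0],2],[4.5,[-5,-0.9,0],5],[4.5,[-8.5,-1.5,0.2],9],[4.5,[-12,-2.1,0.5],13],[4.5,[-15.5,-2.7,1],17],[4.5,[-19,-3.3,1.8],20],[4.5,[-22,-3.9,2.8],22.5],[4.5,[-24,-4.3,3.6],23.5],[4.5,[-24.8,-4.4,4.2],23.5],[4.5,[-24.8,-4.4,4.4],23.5],[4.5,[-24.8,-4.4,4.4],23.5],[4.5,[-24.8,-4.4,4.4],23.5]]}}

```text
clock: 5.28
tool_pos: [0.476, -0.0699, 0.1296]
ee_rot: [-0.001, 0.763, 0.647, -0.001]
force: [0.5, 0.2, -2.5]
finger_gap: 0.05
```

```bash
cat > ov.py <<'E'
from fit2 import *
def gaugeW(O,Rg): # O world origin, Rg columns
    P=np.array([(x,y,z) for z in(0,.024) for x,y in((-.024,-.07),(.024,-.07),(.024,.07),(-.024,.07))]+[(x,y,.064) for x,y in((-.007,.02),(.007,.02),(.007,.07),(-.007,.07))])
    return O+P@Rg.T
def draw(im,f,Wp,sc,off,cols=((0,0,255),(0,200,0),(255,0,0))):
    p=proj(f,Wp)
    for k in range(3):
        cv2.polylines(im,[np.round((p[4*k:4*k+4]-off)*sc+sc/2-.5).astype(int)],True,cols[k],1)
def dl(im,f,Wp,sc,off,col):
    cv2.polylines(im,[np.round((proj(f,Wp)-off)*sc+sc/2-.5).astype(int)],False,col,1)
def big(f,r0,r1,c0,c1,s): return cv2.resize(f["frame"][r0:r1,c0:c1,::-1],None,fx=s,fy=s,interpolation=cv2.INTER_CUBIC),np.array([c0,r0])
E
python3 - <<'E'
from workcell import *
from ov import *
q=np.load("q.npy")
s=observe();A=grab_frame("scene");B=grab_frame("side")
print(s["tool_pos"],s["ee_rot"],s["force"])
Rm=R.from_quat(np.roll(s["ee_rot"],-1)).as_matrix()
Rg=np.stack([Rm[:,0],-Rm[:,1],-Rm[:,2]],1)
O=s["tool_pos"]+Rg@np.array([0,-.045,-.0345])
print("guide-rel fence coords of origin (horiz)",O, "gauge y ang",np.degrees(np.arctan2(Rg[1,1],Rg[0,1])))
Gw=gaugeW(O,Rg)
for n,f,c in(("A",A,(180,320,300,480,4)),("B",B,(180,300,250,390,5))):
    im,off=big(f,*c); draw(im,f,Gw,c[4],off); dl(im,f,F2W(q,[(0,.12,.02),(0,-.12,.02)]),c[4],off,(255,255,0))
    cv2.imwrite(f"pics/h1{n}.png",im)
E
```

```text
[ 0.47597043 -0.06986251  0.12962493] [-0.00076698  0.76254144  0.64693839 -0.0008314 ] [ 0.51248935  0.17989648 -2.53430988]
guide-rel fence coords of origin (horiz) [ 0.52029095 -0.07719158  0.09502398] gauge y ang 170.62237485506225
```

View pics/h1A.png

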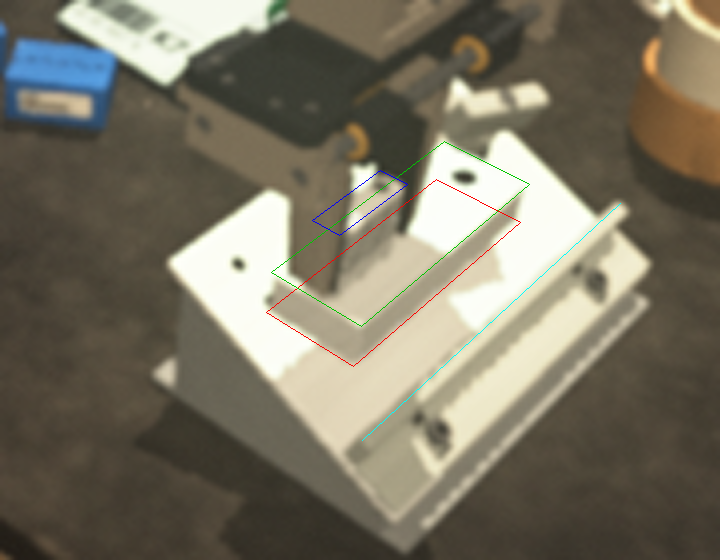

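View pics/h1B.png

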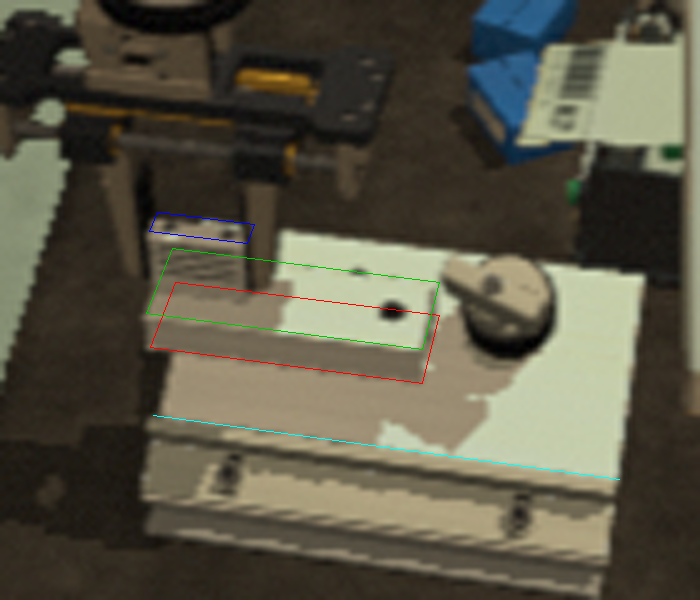

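Emit:
{"api": "drive_tool", "payload": {"motion": [[4.5,[0,0,1],0],[4.5,[0,0,2],0],[4.5,[0,0,2.8],0],[4.5,[0,0,3.2],0],[4.5,[0,0,3.2],0],[4.5,[0,0,3.2],0]]}}

```text
clock: 5.88
tool_pos: [0.4766, -0.0707, 0.0982]
ee_rot: [-0.0, 0.763, 0.647, -0.0]
force: [0.8, 0.1, -1.9]
finger_gap: 0.0498
```

Emit:
{"api": "drive_tool", "payload": {"motion": [[4.5,[0,0,0.1],0],[4.5,[0,0,0.2],0],[4.5,[0,0,0.2],0]]}}

```text
clock: 6.13
tool_pos: [0.477, -0.0706, 0.0967]
ee_rot: [0.0, 0.763, 0.647, 0.0]
force: [-0.7, -0.3, -2.7]
finger_gap: 0.0499
```

Emit:
{"api": "drive_tool", "payload": {"motion": [[4.5,[0,0,0.1],0],[4.5,[0,0,0.2],0],[4.5,[0,0,0.2],0]]}}

```text
clock: 6.38
tool_pos: [0.4768, -0.0709, 0.0952]
ee_rot: [-0.0, 0.763, 0.647, 0.0]
force: [-3.2, -0.1, 4.5]
finger_gap: 0.05
```

Emit:
{"api": "drive_tool", "payload": {"motion": [[4.5,[0,0,0.1],0],[4.5,[0,0,0.1],0],[4.5,[0,0,0.1],0]]}}

```text
clock: 6.63
tool_pos: [0.4767, -0.0714, 0.0945]
ee_rot: [0.0, 0.763, 0.647, 0.0]
force: [-4.6, -2.2, 8.9]
finger_gap: 0.0498
```

Emit:
{"api": "drive_tool", "payload": {"motion": [[5.4,[0,0,0],0],[5.8,[0,0,0],0],[5.8,[0,0,0],0],[5.8,[0,0,0],0]]}}

```text
clock: 6.97
tool_pos: [0.4771, -0.0705, 0.0937]
ee_rot: [0.0, 0.763, 0.647, 0.0]
force: [0.2, 0.3, -0.5]
finger_gap: 0.0581
```

```bash
cat > look.py <<'E'
import sys
from workcell import *
from ov import *
def look(tag,gx=.024,gy=-.015,ang=None):
    q=np.load("q.npy"); s=observe();A=grab_frame("scene");B=grab_frame("side")
    pickle.dump((A,B,s),open(tag+".pkl","wb"))
    print(s["clock"],s["tool_pos"],s["ee_rot"],s["force"],s["finger_gap"])
    P=np.array([(x,y,z) for z in(0,.024) for x,y in((-.024,-.07),(.024,-.07),(.024,.07),(-.024,.07))]+[(x,y,.064) for x,y in((-.007,.02),(.007,.02),(.007,.07),(-.007,.07))])
    Gw=F2W(q,P+[gx,gy,0])
    for n,f,c in(("A",A,(180,320,300,480,4)),("B",B,(180,300,250,390,5))):
        im,off=big(f,*c); draw(im,f,Gw,c[4],off); dl(im,f,F2W(q,[(0,.12,.02),(0,-.12,.02)]),c[4],off,(255,255,0))
        if ang is not None:
            ux,uy=np.sin(ang),np.cos(ang)
            dl(im,f,F2W(q,[(.073+ux*l+uy*w_,-.05+uy*l-ux*w_,.074) for l,w_ in((.027,.007),(.027,-.007),(-.027,-.007),(-.027,.007),(.027,.007))]),c[4],off,(255,0,255))
        cv2.imwrite(f"pics/{tag}{n}.png",im)
E
python3 -c "
from look import *
look('d1',.027,.05)"
```

```text
6.9667 [ 0.47712926 -0.0704993   0.09366625] [1.75156312e-04 7.62678342e-01 6.46777910e-01 2.26693988e-04] [ 0.2392153   0.34833973 -0.48248329] 0.05814164005438184
```

View pics/d1A.png

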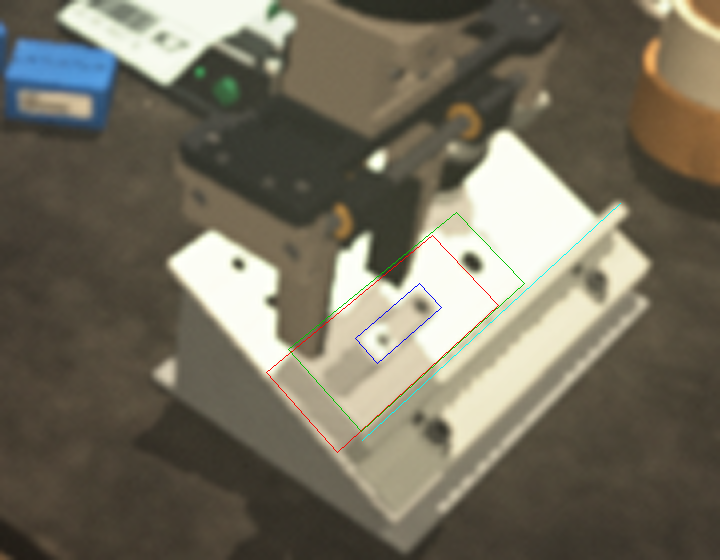

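View pics/d1B.png

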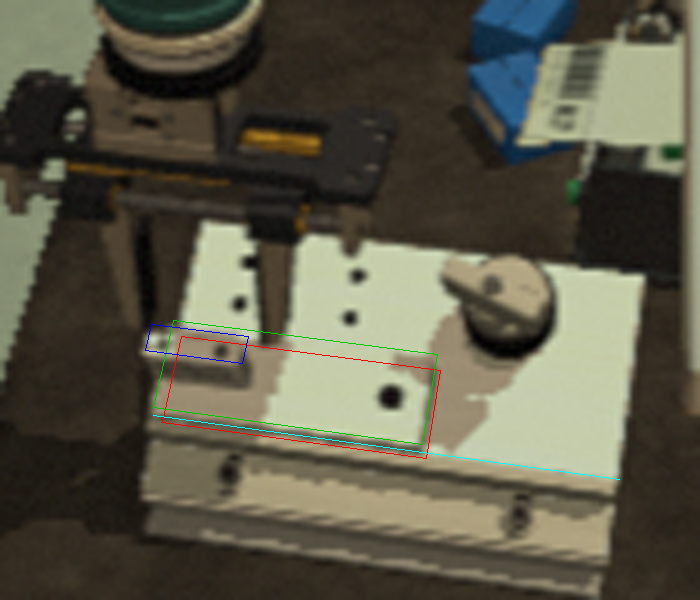

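Emit:
{"api": "drive_tool", "payload": {"motion": [[7,[0,0,-1.2],0],[7,[0,0,-2.4],0],[7,[-0.8,0,-2.4],0],[7,[-1.6,0,-2.4],0],[7,[-2.2,0,-2.4],0],[7,[-2.2,0,-1],0],[7,[-2.2,0,0.5],0],[7,[-2.2,0,1.6],0],[7,[-2.2,0,1.6],0],[7,[-2.2,0,1.6],0]]}}

```text
clock: 7.9
tool_pos: [0.4724, -0.0929, 0.0768]
ee_rot: [-0.001, 0.763, 0.646, -0.001]
force: [0.5, -0.3, -0.2]
finger_gap: 0.0701
```

```bash
python3 -c "
from look import *
look('d2',.025,.05)"
```

```text
7.9 [ 0.47243639 -0.09285698  0.07682338] [-5.80730264e-04  7.63035169e-01  6.46356036e-01 -9.31769620e-04] [ 0.45677161 -0.32697752 -0.16449486] 0.07008543587607338
```

View pics/d2A.png

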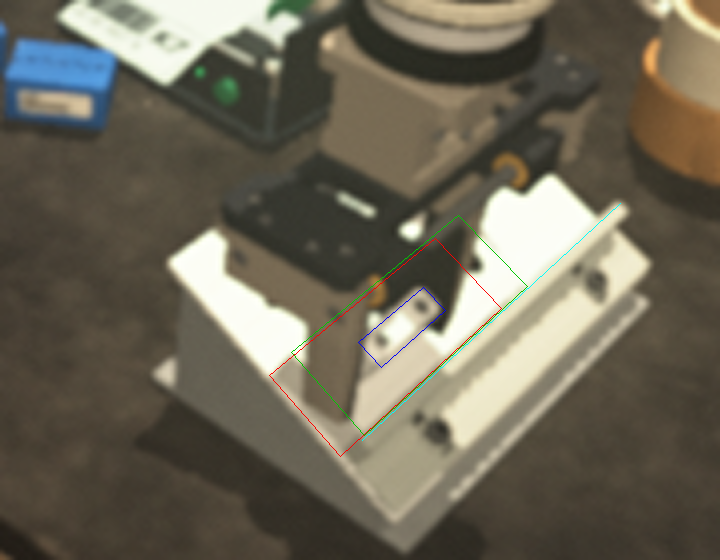

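View pics/d2B.png

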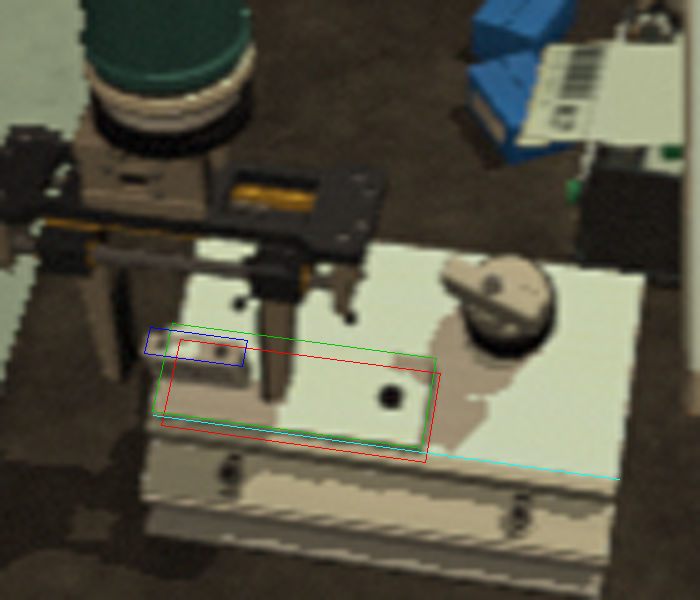

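Emit:
{"api": "drive_tool", "payload": {"motion": [[4.5,[0,0,0],0],[4.5,[0,0,0],0],[4.5,[0,0,0],0],[4.5,[0,0,0],0],[4.5,[0,0.7,0],0],[4.5,[0,1.7,0],0],[4.5,[0,2.7,0],0],[4.5,[0,3.7,0],0],[4.5,[0,4.7,0],0],[4.5,[0,5.7,0],0],[4.5,[0,6.7,0],0],[4.5,[0,6.7,0],0]], "force": 8}}

```text
clock: 9.0
tool_pos: [0.5389, -0.1032, 0.0773]
ee_rot: [-0.001, 0.763, 0.647, -0.001]
force: [0.7, 0.0, -3.0]
finger_gap: 0.0498
```

Emit:
{"api": "drive_tool", "payload": {"motion": [[4.5,[-0.1,0,0.0],0],[4.5,[-0.2,0,0.0],0],[4.5,[-0.2,0,0.0],0]]}}

```text
clock: 9.25
tool_pos: [0.5391, -0.1042, 0.0775]
ee_rot: [-0.0, 0.763, 0.647, 0.0]
force: [-0.2, 3.9, -2.9]
finger_gap: 0.0503
```

```bash
python3 -c "
from look import *
look('d3',.025,-.016)"
```

```text
9.25 [ 0.5390821  -0.10416323  0.07746405] [-3.81341506e-04  7.62576880e-01  6.46897305e-01  4.82770717e-04] [-0.19786811  3.93989798 -2.85612871] 0.05029460511993818
```

View pics/d3A.png

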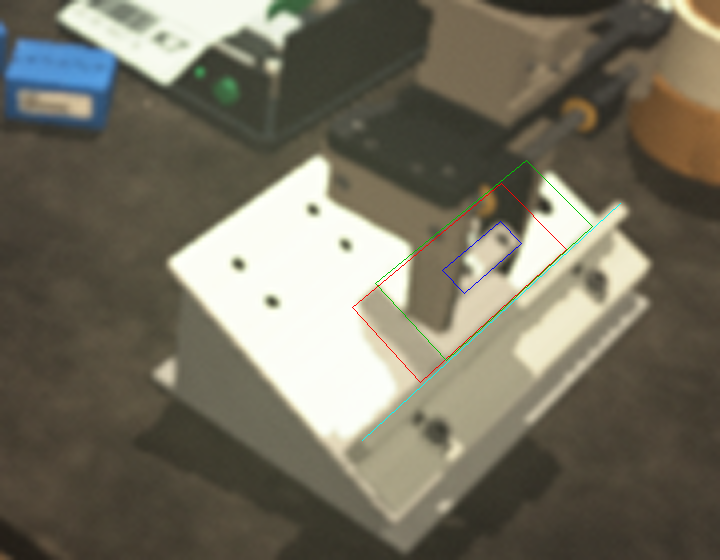

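View pics/d3B.png

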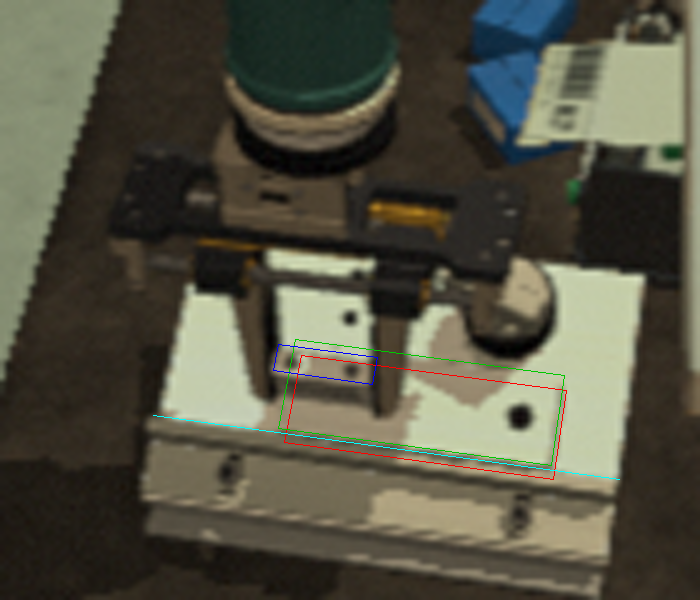

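Emit:
{"api": "drive_tool", "payload": {"motion": [[4.5,[-0.1,0,0.1],0],[4.5,[-0.1,0,0.2],0],[4.5,[-0.1,0,0.2],0]]}}

```text
clock: 9.6
tool_pos: [0.5388, -0.1054, 0.0765]
ee_rot: [-0.001, 0.763, 0.647, 0.001]
force: [-2.5, 5.4, 7.2]
finger_gap: 0.0501
```

Emit:
{"api": "drive_tool", "payload": {"motion": [[4.5,[-0.1,0,0],0],[4.5,[-0.1,0,0],0]]}}

```text
clock: 9.77
tool_pos: [0.5388, -0.1059, 0.0765]
ee_rot: [-0.001, 0.762, 0.647, 0.001]
force: [-2.5, 6.0, 7.5]
finger_gap: 0.0496
```

Emit:
{"api": "drive_tool", "payload": {"motion": [[5.6,[0,0,0],0],[6.4,[0,0,0],0],[6.4,[0,0,-1],0],[6.4,[0,0,-3],0],[6.4,[0,0,-5.5],0],[6.4,[0,-2,-7.5],0],[6.4,[0,-5,-8],0],[4,[0,-8,-8],0],[2,[0,-10,-8],0],[0,[0,-10,-8],0]]}}

```text
clock: 10.6
tool_pos: [0.4362, -0.0908, 0.1559]
ee_rot: [-0.001, 0.763, 0.646, -0.0]
force: [0.1, -1.0, -0.5]
finger_gap: 0.0462
```

```bash
python3 -c "
from look import *
look('d4',.024,-.016,.35)
w=grab_frame('wrist'); cv2.imwrite('pics/d4w.png',w['frame'][:,:,::-1])"
```

```text
10.6 [ 0.43621277 -0.0908281   0.15593279] [-1.28465064e-03  7.63177064e-01  6.46188144e-01 -2.40157294e-05] [ 0.11740741 -1.02761668 -0.5272389 ] 0.0462122052845338
```

View pics/d4A.png

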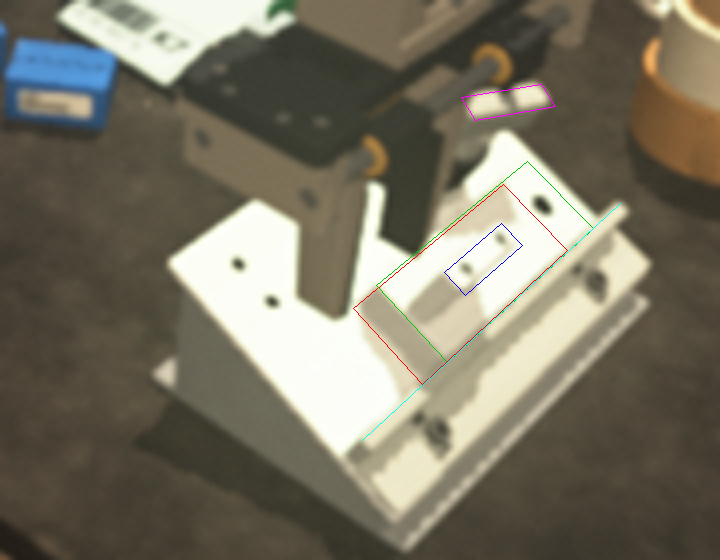

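View pics/d4B.png

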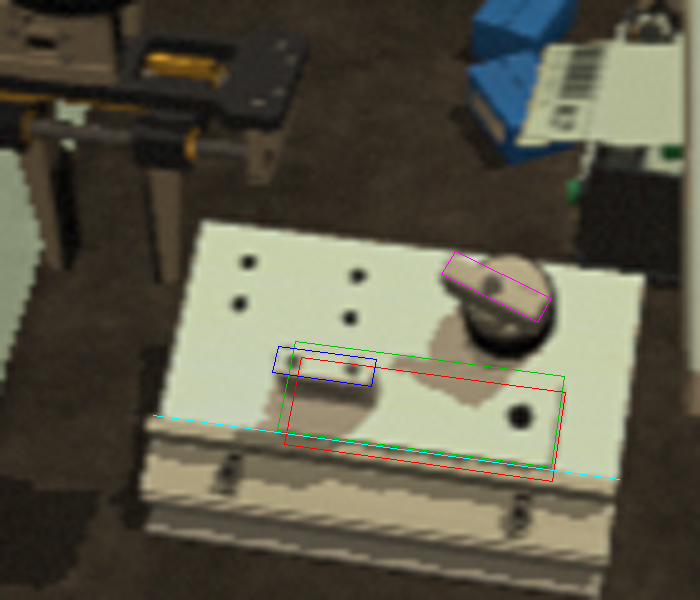

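View pics/d4w.png

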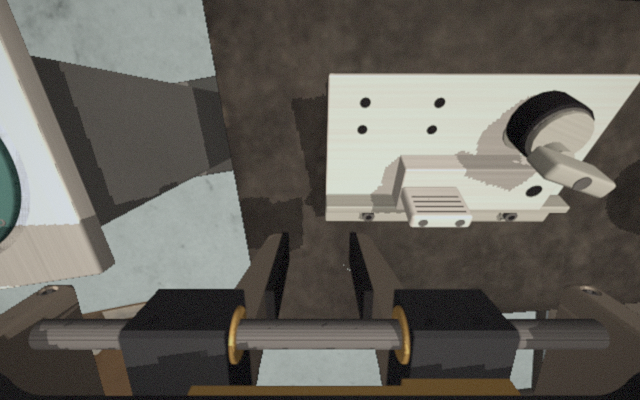

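```bash
cat > tee.py <<'E'
from fit2 import *
q=np.load("q.npy")
def pose(th,L=.036,clear=0.0,dz=-.012):
    u=np.array([np.sin(th),np.cos(th),0]);t=np.array([np.cos(th),-np.sin(th),0]);n=np.array([0,0,1.])
    f2w=lambda v:F2W(q,v)-F2W(q,np.zeros(3))
    c=F2W(q,np.array([.073,-.05,.061]))
    U=f2w(u);U[2]=0;U/=np.linalg.norm(U)
    T=np.cross(U,[0,0,-1.]) ; T=-T if T@f2w(t)<0 else T
    h=max(-T@(f2w(sa*.007*t+sb*.013*n)) for sa in(-1,1) for sb in(-1,1))
    p=c+f2w(L*u)-(.010+h+clear)*T; p[2]=c[2]+f2w(L*u)[2]*.6+dz
    ty=-U; return p,np.degrees(np.arctan2(ty[1],ty[0])),h
def rel(cmd,ang,p,a):
    a0=np.radians(ang); y=np.array([np.cos(a0),np.sin(a0)]); x=np.array([-y[1],y[0]])
    d=p-cmd; return np.round(100*np.array([d[:2]@x,d[:2]@y,-d[2]]),2), round(ang-a,1)
if __name__=="__main__":
    cmd=np.array([.4399,-.0913,.1547]); ang=-9.4
    for th,cl in [(.35,.008),(.35,.008),(.35,0)]+[(x,0) for x in np.arange(.5,1.9,.1)]:
        p,a,h=pose(th,clear=cl); print(round(th,2),p.round(4),round(a,1),round(h,4),rel(cmd,ang,p,a))
E
python3 tee.py
```

```text
0.35 [ 0.5773 -0.0888  0.1145] -27.8 0.0116 (array([ 2.49, 13.51,  4.02]), np.float64(18.4))
0.35 [ 0.5773 -0.0888  0.1145] -27.8 0.0116 (array([ 2.49, 13.51,  4.02]), np.float64(18.4))
0.35 [ 0.581  -0.0817  0.1145] -27.8 0.0116 (array([ 3.25, 13.76,  4.02]), np.float64(18.4))
0.5 [ 0.5815 -0.0759  0.1157] -35.8 0.0114 (array([ 3.83, 13.72,  3.9 ]), np.float64(26.4))
0.6 [ 0.5823 -0.0721  0.1165] -41.3 0.0112 (array([ 4.22, 13.74,  3.82]), np.float64(31.9))
0.7 [ 0.5836 -0.0683  0.1172] -46.8 0.011 (array([ 4.62, 13.8 ,  3.75]), np.float64(37.4))
0.8 [ 0.5853 -0.0646  0.1179] -52.5 0.0107 (array([ 5.01, 13.91,  3.68]), np.float64(43.1))
0.9 [ 0.5874 -0.061   0.1185] -58.3 0.0103 (array([ 5.4 , 14.06,  3.62]), np.float64(48.9))
1.0 [ 0.5899 -0.0576  0.119 ] -64.1 0.01 (array([ 5.77, 14.25,  3.57]), np.float64(54.7))
1.1 [ 0.5929 -0.0545  0.1195] -70.1 0.0095 (array([ 6.13, 14.49,  3.52]), np.float64(60.7))
1.2 [ 0.5962 -0.0516  0.1198] -76.2 0.0091 (array([ 6.47, 14.77,  3.49]), np.float64(66.8))
1.3 [ 0.5999 -0.049   0.1201] -82.4 0.0086 (array([ 6.78, 15.09,  3.46]), np.float64(73.0))
1.4 [ 0.6038 -0.0469  0.1203] -88.7 0.008 (array([ 7.06, 15.45,  3.44]), np.float64(79.3))
1.5 [ 0.6081 -0.0451  0.1204] -95.0 0.0074 (array([ 7.3 , 15.84,  3.43]), np.float64(85.6))
1.6 [ 0.6121 -0.0438  0.1205] -101.3 0.0072 (array([ 7.5 , 16.22,  3.42]), np.float64(91.9))
1.7 [ 0.6155 -0.0427  0.1204] -107.6 0.0078 (array([ 7.67, 16.53,  3.43]), np.float64(98.2))
1.8 [ 0.6191 -0.0418  0.1202] -113.9 0.0083 (array([ 7.81, 16.87,  3.45]), np.float64(104.5))
```

Emit:
{"api": "drive_tool", "payload": {"motion": [[0,[0.5,2.5,0],4],[0,[1,5.5,0],8],[0,[1.5,8.5,0],12],[0,[2,11.5,0],16],[0,[2.5,13.5,0],18.4],[0,[2.5,13.5,0],18.4],[0,[2.5,13.5,1.5],18.4],[0,[2.5,13.5,3],18.4],[0,[2.5,13.5,4],18.4],[0,[2.5,13.5,4],18.4],[0,[2.5,13.5,4],18.4]]}}

```text
clock: 11.67
tool_pos: [0.5771, -0.0886, 0.1152]
ee_rot: [-0.0, 0.856, 0.516, -0.001]
force: [0.2, -0.6, 0.4]
finger_gap: 0.0003
```

```bash
python3 -c "
from look import *
look('t1',.024,-.016,.35)"
```

```text
11.6667 [ 0.57710481 -0.08863656  0.11522892] [-8.26932013e-05  8.56361939e-01  5.16375715e-01 -5.85805313e-04] [ 0.17320393 -0.57916843  0.44348101] 0.00030949003841834727
```

View pics/t1A.png

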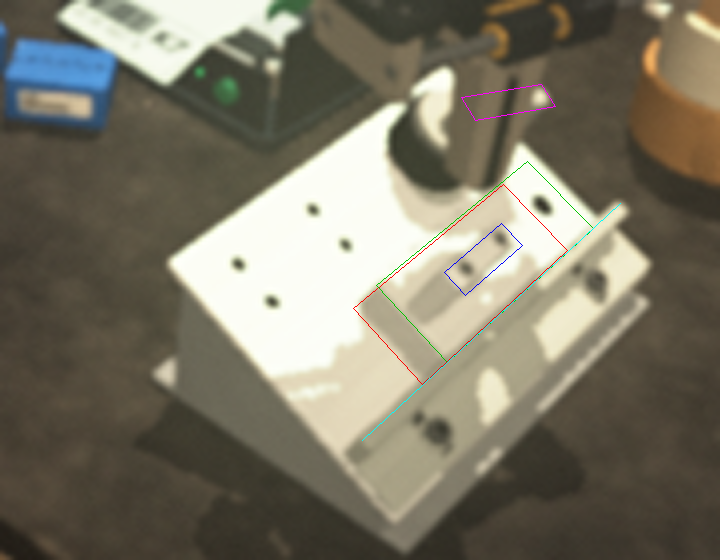

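View pics/t1B.png

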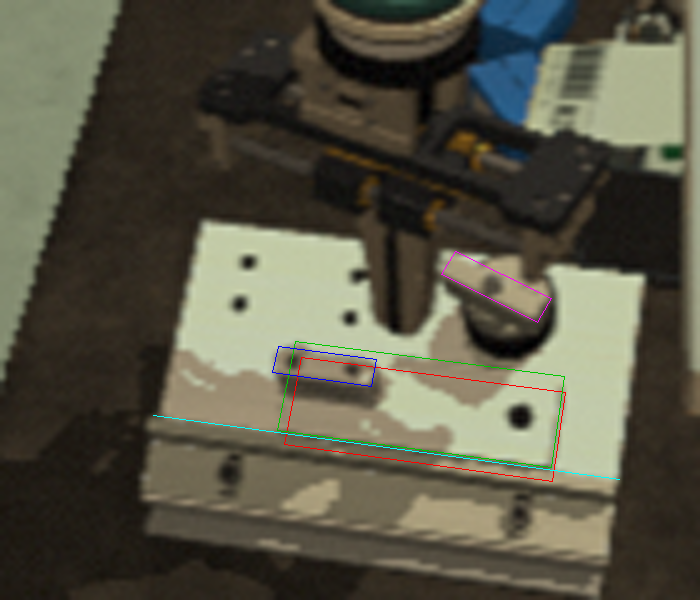

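Run:
```python
from tee import *
a0=np.radians(-9.4);y=np.array([np.cos(a0),np.sin(a0)]);x=np.array([-y[1],y[0]])
cmd=np.array([*(np.array([.4399,-.0913])+.025*x+.135*y),.1147]);print(cmd)
for th in [.35,.43,.51,.6,.69,.78,.87,.96,1.05,1.14,1.2]:
    p,a,h=pose(th); print(round(th,2),rel(cmd,-27.8,p,a))
```

```text
[ 0.57717039 -0.0886847   0.1147    ]
0.35 (array([0.79, 0.01, 0.02]), np.float64(-0.0))
0.43 (array([ 1.07, -0.12, -0.04]), np.float64(4.2))
0.51 (array([ 1.37, -0.23, -0.11]), np.float64(8.5))
0.6 (array([ 1.71, -0.32, -0.18]), np.float64(13.5))
0.69 (array([ 2.07, -0.38, -0.24]), np.float64(18.5))
0.78 (array([ 2.43, -0.41, -0.31]), np.float64(23.5))
0.87 (array([ 2.8 , -0.4 , -0.36]), np.float64(28.7))
0.96 (array([ 3.18, -0.35, -0.41]), np.float64(34.0))
1.05 (array([ 3.55, -0.27, -0.46]), np.float64(39.3))
1.14 (array([ 3.93, -0.15, -0.49]), np.float64(44.8))
1.2 (array([ 4.17, -0.05, -0.51]), np.float64(48.4))
```

Emit:
{"api": "drive_tool", "payload": {"motion": [[0,[0.6,0,0],0],[0,[1.07,-0.12,0],4],[0,[1.37,-0.23,-0.1],8.5],[0,[1.71,-0.32,-0.2],13.5],[0,[2.07,-0.38,-0.25],18.5],[0,[2.43,-0.41,-0.3],23.5],[0,[2.8,-0.4,-0.35],28.7],[0,[3.18,-0.35,-0.4],34],[0,[3.55,-0.27,-0.45],39.3],[0,[3.93,-0.15,-0.5],44.8],[0,[4.17,-0.05,-0.5],48.4],[0,[4.17,-0.05,-0.5],48.4]]}}

```text
clock: 12.77
tool_pos: [0.5953, -0.0531, 0.1216]
ee_rot: [0.001, 0.993, 0.118, -0.001]
force: [-4.6, -4.0, 5.5]
finger_gap: 0.0005
```

```bash
python3 -c "
from look import *
look('t2',.024,-.016,1.15)"
```

```text
12.7667 [ 0.59533945 -0.05307021  0.12160546] [ 0.00100467  0.99300687  0.11804797 -0.00100629] [-4.60492533 -3.99082288  5.47120481] 0.0005035672319705039
```

View pics/t2A.png

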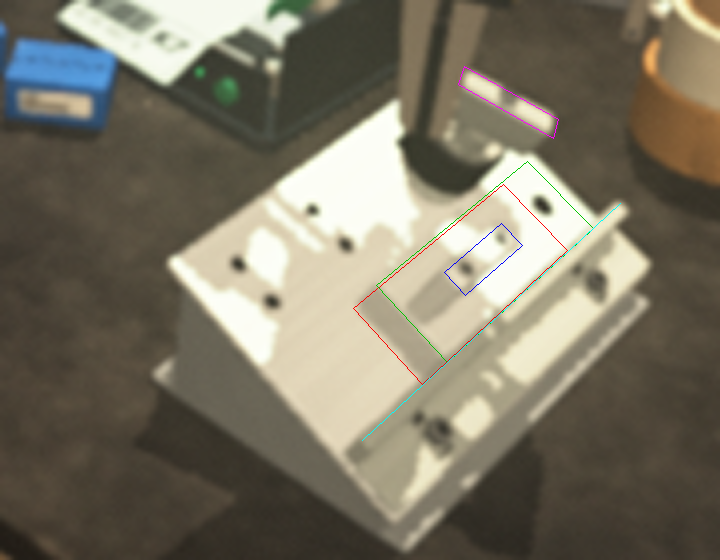

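View pics/t2B.png

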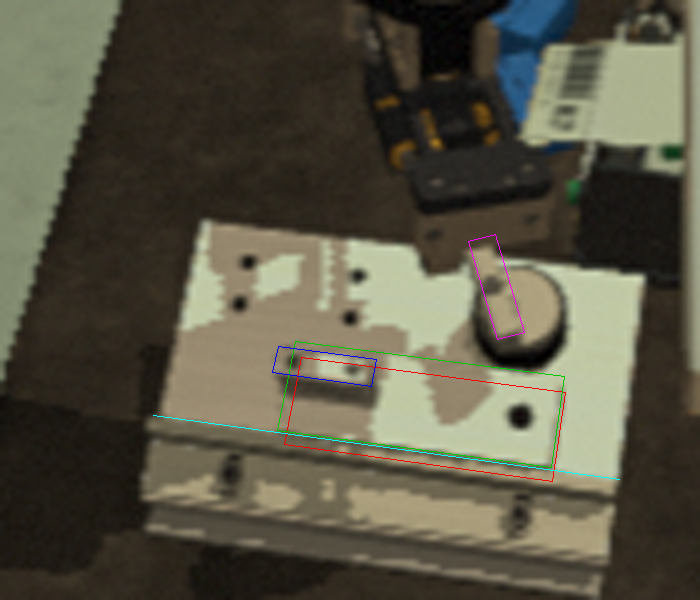

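Run:
```python
from tee import *
a0=np.radians(-27.8);y=np.array([np.cos(a0),np.sin(a0)]);x=np.array([-y[1],y[0]])
c0=np.array([.57717,-.08868,.1147]); cmd=c0.copy(); cmd[:2]+=.0417*x-.0005*y; cmd[2]+=.005; print(cmd)
for th in [1.2,1.25,1.3,1.35,1.4,1.45,1.5,1.55,1.6,1.65,1.7,1.75,1.8,1.85]:
    p,a,h=pose(th); print(round(th,2),rel(cmd,-76.2,p,a))
```

```text
[ 0.59617603 -0.05155978  0.1197    ]
1.2 (array([ 0.  ,  0.  , -0.01]), np.float64(0.0))
1.25 (array([ 0.21, -0.08, -0.03]), np.float64(3.1))
1.3 (array([ 0.42, -0.16, -0.04]), np.float64(6.2))
1.35 (array([ 0.63, -0.22, -0.05]), np.float64(9.4))
1.4 (array([ 0.85, -0.27, -0.06]), np.float64(12.5))
1.45 (array([ 1.08, -0.31, -0.07]), np.float64(15.6))
1.5 (array([ 1.31, -0.34, -0.07]), np.float64(18.8))
1.55 (array([ 1.54, -0.35, -0.08]), np.float64(21.9))
1.6 (array([ 1.73, -0.37, -0.08]), np.float64(25.1))
1.65 (array([ 1.91, -0.39, -0.07]), np.float64(28.3))
1.7 (array([ 2.09, -0.4 , -0.07]), np.float64(31.4))
1.75 (array([ 2.28, -0.41, -0.06]), np.float64(34.6))
1.8 (array([ 2.46, -0.4 , -0.05]), np.float64(37.7))
1.85 (array([ 2.65, -0.39, -0.04]), np.float64(40.8))
```

Emit:
{"api": "drive_tool", "payload": {"motion": [[0,[0.21,-0.08,0],3],[0,[0.42,-0.16,0],6.2],[0,[0.63,-0.22,0],9.4],[0,[0.85,-0.27,0],12.5],[0,[0.85,-0.27,0],12.5],[0,[0.85,-0.27,0],12.5]]}}

```text
clock: 13.37
tool_pos: [0.6027, -0.0475, 0.1214]
ee_rot: [0.0, 1.0, 0.011, -0.001]
force: [-5.3, -2.8, 3.6]
finger_gap: 0.0006
```

Run:
```python
from workcell import *
print(observe()["wrist_torque"])
from tee import *
a0=np.radians(-76.2);y=np.array([np.cos(a0),np.sin(a0)]);x=np.array([-y[1],y[0]])
cmd=np.array([.59618,-.05156,.1197]); cmd[:2]+=.0085*x-.0027*y; print(cmd)
for th in [1.4,1.42,1.44,1.46,1.48,1.5,1.52,1.54,1.56]:
    p,a,h=pose(th); print(round(th,2),rel(cmd,-88.7,p,a))
```

```text
[-0.62585551  1.31322719 -0.07996185]
[ 0.6037906 -0.0469104  0.1197   ]
1.4 (array([ 0.  , -0.  , -0.06]), np.float64(-0.0))
1.42 (array([ 0.09, -0.04, -0.07]), np.float64(1.2))
1.44 (array([ 0.17, -0.07, -0.07]), np.float64(2.5))
1.46 (array([ 0.26, -0.11, -0.07]), np.float64(3.8))
1.48 (array([ 0.34, -0.14, -0.07]), np.float64(5.0))
1.5 (array([ 0.43, -0.17, -0.07]), np.float64(6.3))
1.52 (array([ 0.52, -0.19, -0.08]), np.float64(7.6))
1.54 (array([ 0.61, -0.22, -0.08]), np.float64(8.8))
1.56 (array([ 0.7 , -0.24, -0.08]), np.float64(10.1))
```

Emit:
{"api": "drive_tool", "payload": {"motion": [[0,[0.09,-0.04,0],1.2],[0,[0.17,-0.07,0],2.5],[0,[0.26,-0.11,0],3.8],[0,[0.26,-0.11,0],3.8],[0,[0.26,-0.11,0],3.8]]}}

```text
clock: 13.78
tool_pos: [0.6052, -0.0462, 0.1214]
ee_rot: [0.0, 1.0, -0.022, -0.001]
force: [-6.3, -2.5, 5.2]
finger_gap: 0.0005
```

Emit:
{"api": "drive_tool", "payload": {"motion": [[0,[0.09,-0.03,0],1.3],[0,[0.17,-0.06,0],2.5],[0,[0.17,-0.06,0],2.5],[0,[0.17,-0.06,0],2.5]]}}

```text
clock: 14.12
tool_pos: [0.6069, -0.0454, 0.1214]
ee_rot: [0.0, 0.999, -0.044, -0.001]
force: [-6.2, -1.9, 5.2]
finger_gap: 0.0003
```

```bash
python3 -c "
from look import *
look('t3',.024,-.016,1.45)"
```

```text
14.1167 [ 0.60691819 -0.04539448  0.12138253] [ 3.83194139e-05  9.99029875e-01 -4.40212638e-02 -1.19848206e-03] [-6.23290409 -1.91011026  5.23306861] 0.00034297469078524185
```

View pics/t3A.png

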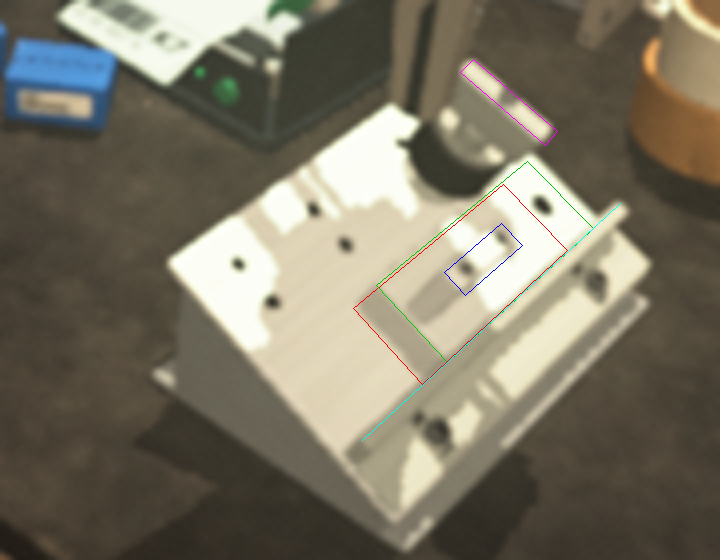

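View pics/t3B.png

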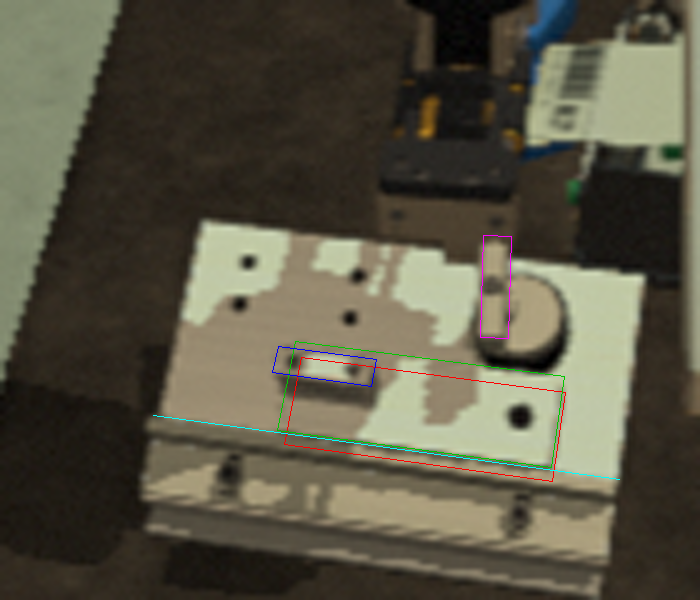

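Emit:
{"api": "drive_tool", "payload": {"motion": [[0,[0.09,-0.02,0],1.3],[0,[0.17,-0.04,0],2.5],[0,[0.17,-0.04,0],2.5],[0,[0.17,-0.04,0],2.5]]}}

```text
clock: 14.55
tool_pos: [0.6086, -0.0447, 0.1213]
ee_rot: [-0.0, 0.998, -0.066, -0.001]
force: [-6.7, -0.9, 4.9]
finger_gap: 0.0003
```

Emit:
{"api": "drive_tool", "payload": {"motion": [[0,[0.08,-0.02,0],1.3],[0,[0.15,-0.03,0],2.5],[0,[0.15,-0.03,0],2.5],[0,[0.15,-0.03,0],2.5]]}}

```text
clock: 14.88
tool_pos: [0.6101, -0.0442, 0.1212]
ee_rot: [-0.0, 0.996, -0.087, -0.001]
force: [-6.5, -1.0, 4.1]
finger_gap: 0.0006
```

Emit:
{"api": "drive_tool", "payload": {"motion": [[0,[0.08,-0.01,0],1.3],[0,[0.15,-0.02,0],2.5],[0,[0.15,-0.02,0],2.5],[0,[0.15,-0.02,0],2.5]]}}

```text
clock: 15.22
tool_pos: [0.6115, -0.0438, 0.1211]
ee_rot: [-0.001, 0.994, -0.109, -0.002]
force: [-5.5, 0.6, 4.5]
finger_gap: 0.0008
```

Emit:
{"api": "drive_tool", "payload": {"motion": [[0,[0.08,-0.01,0],1.3],[0,[0.15,-0.02,0],2.5],[0,[0.15,-0.02,0],2.5],[0,[0.15,-0.02,0],2.5]]}}

```text
clock: 15.55
tool_pos: [0.6126, -0.0435, 0.121]
ee_rot: [-0.001, 0.991, -0.13, -0.002]
force: [-7.6, 0.6, 5.6]
finger_gap: 0.0003
```

Emit:
{"api": "drive_tool", "payload": {"motion": [[0,[0.08,-0.01,0],1],[0,[0.08,-0.01,0],1],[0,[0.08,-0.01,0],1]]}}

```text
clock: 15.8
tool_pos: [0.6129, -0.0434, 0.121]
ee_rot: [-0.001, 0.99, -0.139, -0.003]
force: [-8.1, 1.9, 7.0]
finger_gap: 0.0007
```

```bash
cat > look2.py <<'E'
from look import *
def look2(tag,ang,gy=-.016):
    q=np.load("q.npy");A=grab_frame("scene");B=grab_frame("side")
    pickle.dump((A,B,observe()),open(tag+".pkl","wb"))
    for n,f,c in(("A",A,(200,250,395,475,10)),("B",B,(215,290,310,400,8))):
        im,off=big(f,*c); raw=im.copy()
        ux,uy=np.sin(ang),np.cos(ang)
        dl(im,f,F2W(q,[(.073+ux*l+uy*w_,-.05+uy*l-ux*w_,.074) for l,w_ in((.027,.007),(.027,-.007),(-.027,-.007),(-.027,.007),(.027,.007))]),c[4],off,(255,0,255))
        dl(im,f,F2W(q,[(.048,gy+.07,.024),(.048,gy-.07,.024),(0,gy-.07,.024)]),c[4],off,(0,200,0))
        cv2.imwrite(f"pics/{tag}{n}.png",im)
E
python3 -c "
from look2 import *
look2('t4',1.62)"
```

```text
(no output)
```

View pics/t4A.png

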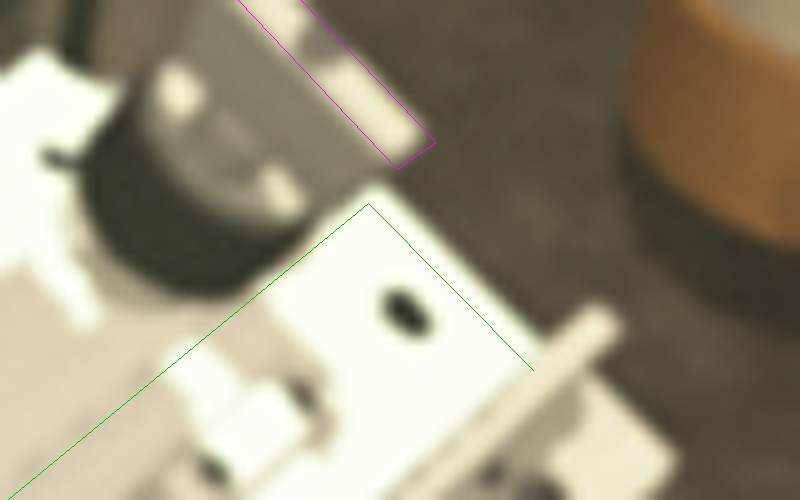

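View pics/t4B.png

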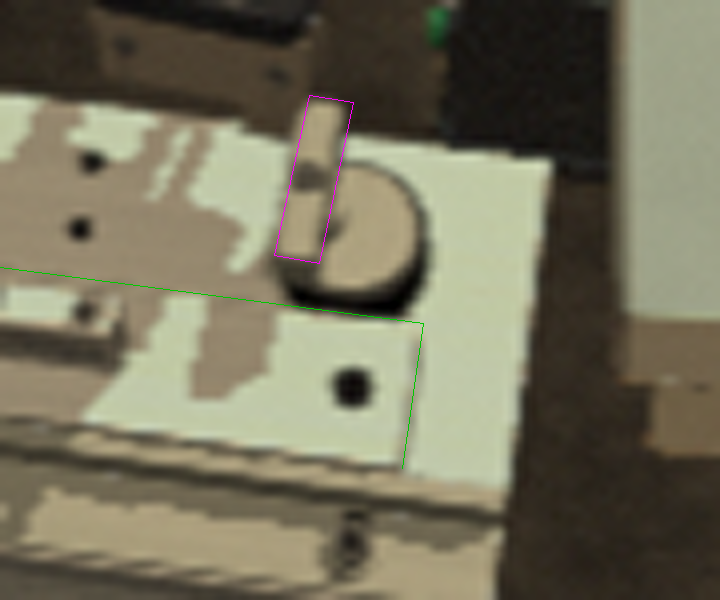

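Emit:
{"api": "drive_tool", "payload": {"motion": [[0,[0.06,-0.01,0],0.5],[0,[0.1,-0.01,0],1],[0,[0.1,-0.01,0],1],[0,[0.1,-0.01,0],1]]}}

```text
clock: 16.23
tool_pos: [0.6133, -0.0433, 0.121]
ee_rot: [-0.001, 0.989, -0.147, -0.004]
force: [-9.8, 3.3, 8.1]
finger_gap: 0.0004
```

Emit:
{"api": "drive_tool", "payload": {"motion": [[0,[0.06,-0.01,0],0.3],[0,[0.1,-0.01,0],0.5],[0,[0.1,-0.01,0],0.5],[0,[0.1,-0.01,0],0.5]]}}

```text
clock: 16.57
tool_pos: [0.6136, -0.0432, 0.121]
ee_rot: [-0.002, 0.988, -0.152, -0.004]
force: [-12.2, 2.3, 10.8]
finger_gap: 0.0002
```

Emit:
{"api": "drive_tool", "payload": {"motion": [[0,[-0.7,0,0],0],[0,[-1.5,0,0],0],[0,[-2.5,0,-0.5],0],[0,[-3.5,0,-2.5],-5],[0,[-5,0,-4.5],-12],[0,[-7,0,-5],-19],[0,[-8,0,-5],-26],[0,[-8,0,-5],-33],[0,[-8,0,-5],-40],[0,[-8,0,-5],-47],[0,[-8,0,-5],-47],[0,[-8,0,-5],-47]]}}

```text
clock: 17.57
tool_pos: [0.5409, -0.0209, 0.1711]
ee_rot: [-0.0, 0.967, 0.253, 0.001]
force: [-0.3, -0.6, -0.1]
finger_gap: 0.0004
```

```bash
python3 -c "
from look2 import *
look2('t5',1.62)
print(observe())"
```

```text
{'clock': 17.6667, 'joints': array([-0.66862439,  0.41798692,  0.81711937,  1.95165267, -0.37838721,
        0.92990818, -0.72232311]), 'qd': array([-0.00111172,  0.00813847,  0.00136718, -0.00139084,  0.00238619,
       -0.00039577,  0.01105764]), 'tau': array([ 7.14633241e-02, -3.69160330e+01,  7.69303679e+00, -2.07761747e+01,
       -4.34810214e-02, -3.95867997e-02, -1.02743710e-02]), 'tool_pos': array([ 0.54092218, -0.02106779,  0.17080926]), 'ee_rot': array([1.44358292e-05, 9.67443520e-01, 2.53086910e-01, 2.27652664e-04]), 'force': array([-0.64737076, -0.17440354,  0.1116265 ]), 'wrist_torque': array([-0.07611828,  0.10539473,  0.00927727]), 'finger_gap': 0.0009386542215173848}
```

View pics/t5B.png

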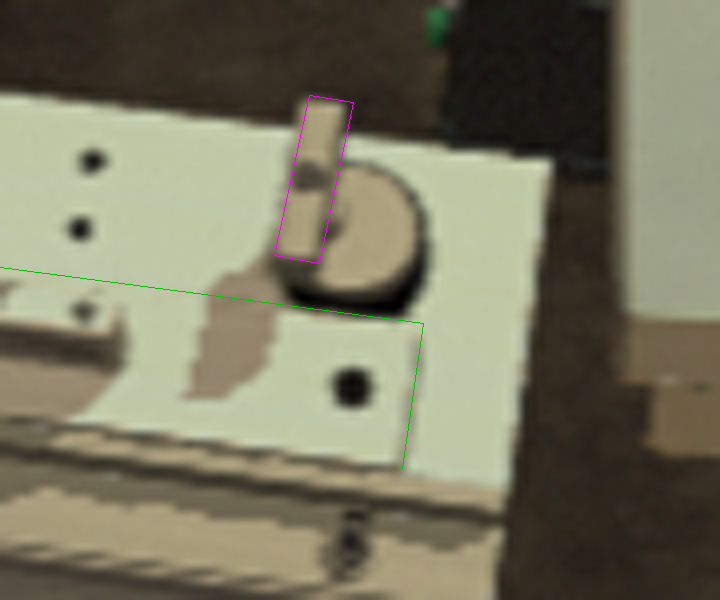

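View pics/t5A.png

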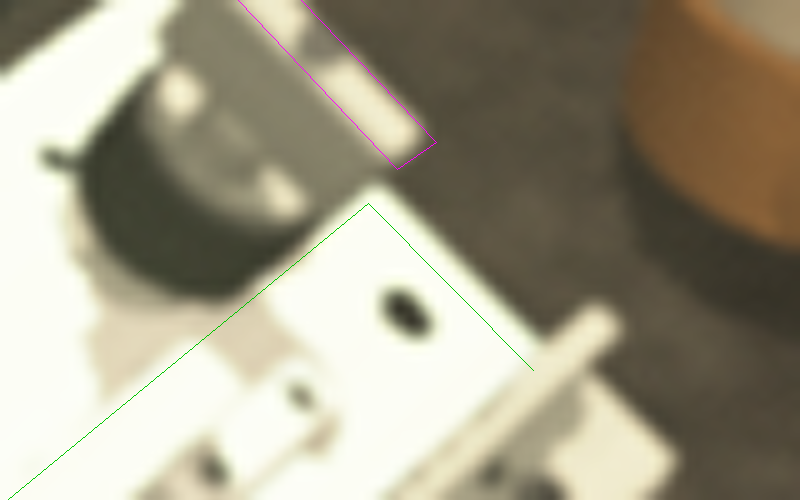

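Emit:
{"api": "drive_tool", "payload": {"motion": [[1,[-1,1.5,0],-6],[2,[-2,3,0],-13],[3,[-3,4.5,0],-20],[4,[-4,6,0],-27],[5,[-4.3,7.2,0],-34],[6,[-4.3,7.2,0],-41],[7,[-4.3,7.2,0.5],-48],[7,[-4.3,7.2,3],-51.3],[7,[-4.3,7.2,5.5],-51.3],[7,[-4.3,7.2,7],-51.3],[7,[-4.3,7.2,7],-51.3],[7,[-4.3,7.2,7],-51.3]]}}

```text
clock: 18.67
tool_pos: [0.5385, -0.1052, 0.1001]
ee_rot: [-0.0, 0.762, 0.647, -0.001]
force: [-0.6, -0.5, 0.9]
finger_gap: 0.07
```

```bash
python3 -c "
from look import *
look('s1',.024,-.016,1.6)"
```

```text
18.6667 [ 0.53850617 -0.10519024  0.10010317] [-3.24449611e-04  7.62151774e-01  6.47397673e-01 -9.05948004e-04] [-0.55472726 -0.4890077   0.93285639] 0.07002611274296208
```

View pics/s1B.png

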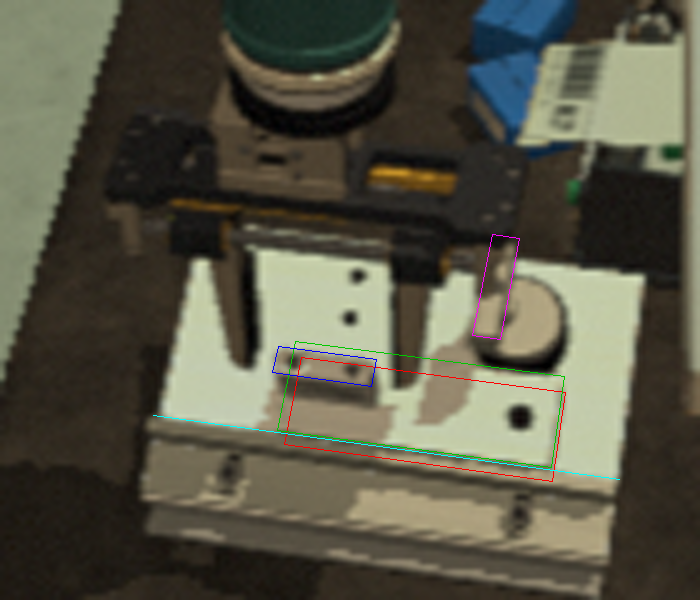

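View pics/s1A.png

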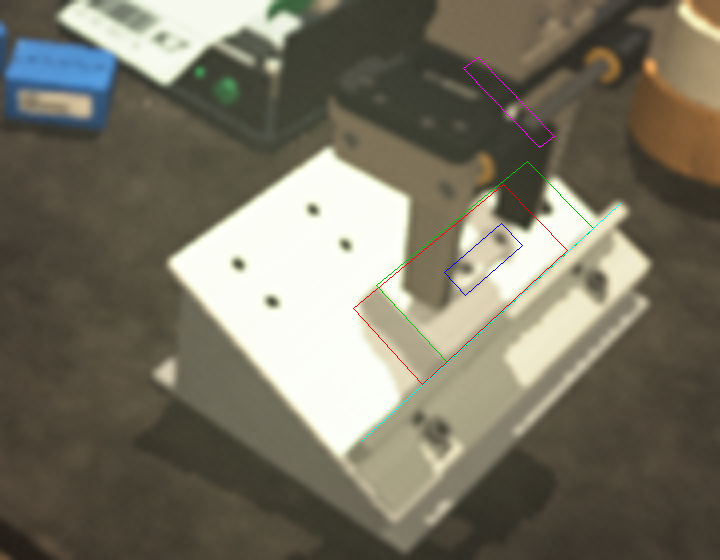

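Run:
```python
from look import *
A,B,s=pickle.load(open("s1.pkl","rb"))
Rm=R.from_quat(np.roll(s["ee_rot"],-1)).as_matrix()
for x in(-.037,0,.037):
  for f,n,c in((A,"A",(180,300,4)),(B,"B",(180,250,5))):
    p=proj(f,s["tool_pos"]+Rm@np.array([x,.0945,-.088]))[0]; print(x,n,((p-[c[1],c[0]])*c[2]).round())
# piece: triangulate bottom tip by guess
print(Rm.T@(tri([A,B],[(180+150/4,300+548/4),(180+275/5,250+490/5)])-s["tool_pos"]))
q=np.load("q.npy")
for P in [(.046,-.057,.074),(.046,-.043,.074),(.046,-.05,.048)]: print(Rm.T@(F2W(q,P)-s["tool_pos"]))
```

```text
-0.037 A [682.  56.]
-0.037 B [506. 311.]
0 A [608.  25.]
0 B [518. 256.]
0.037 A [538.  -4.]
0.037 B [529. 204.]
[ 0.01526313  0.07383357 -0.03622931]
[ 0.00925912  0.08563636 -0.02375507]
[ 0.00929634  0.07163643 -0.02373176]
[ 0.0202884   0.07870489 -0.00019007]
```

Run:
```python
from look import *
A,B,s=pickle.load(open("d4.pkl","rb"))
Rm=R.from_quat(np.roll(s["ee_rot"],-1)).as_matrix()
o,d=ray(B,(180+185/5,250+260/5)); o=Rm.T@(o-s["tool_pos"]); d=Rm.T@d
for x in(-.037,-.02,0,.02,.037): print((o+d*(x-o[0])/d[0]).round(3))
print("body end")
o,d=ray(B,(180+60/5,250+305/5)); o=Rm.T@(o-s["tool_pos"]); d=Rm.T@d
for x in(-.037,-.02,0,.02,.037): print((o+d*(x-o[0])/d[0]).round(3))
c=B["frame"][175:245,250:320,::-1]; cv2.imwrite("pics/z1.png",cv2.resize(c,None,fx=8,fy=8,interpolation=cv2.INTER_CUBIC))
c=A["frame"][170:265,340:450,::-1]; cv2.imwrite("pics/z2.png",cv2.resize(c,None,fx=6,fy=6,interpolation=cv2.INTER_CUBIC))
```

```text
[-0.037  0.087 -0.095]
[-0.02   0.082 -0.079]
[ 0.     0.076 -0.06 ]
[ 0.02   0.07  -0.042]
[ 0.037  0.065 -0.026]
body end
[-0.037  0.11  -0.169]
[-0.02   0.106 -0.155]
[-0.     0.101 -0.139]
[ 0.02   0.095 -0.122]
[ 0.037  0.091 -0.108]
```

View pics/z1.png

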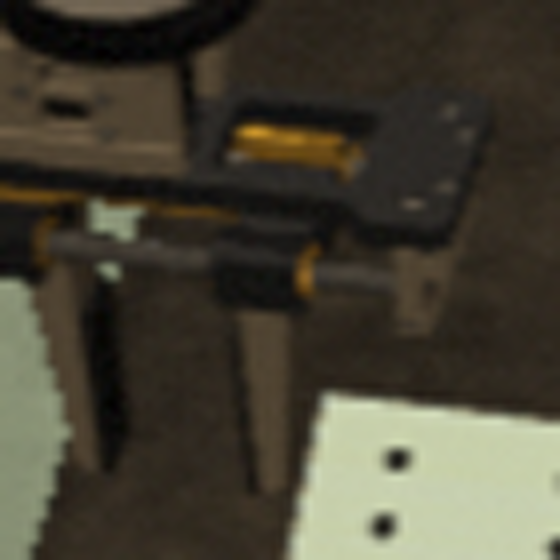

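View pics/z2.png

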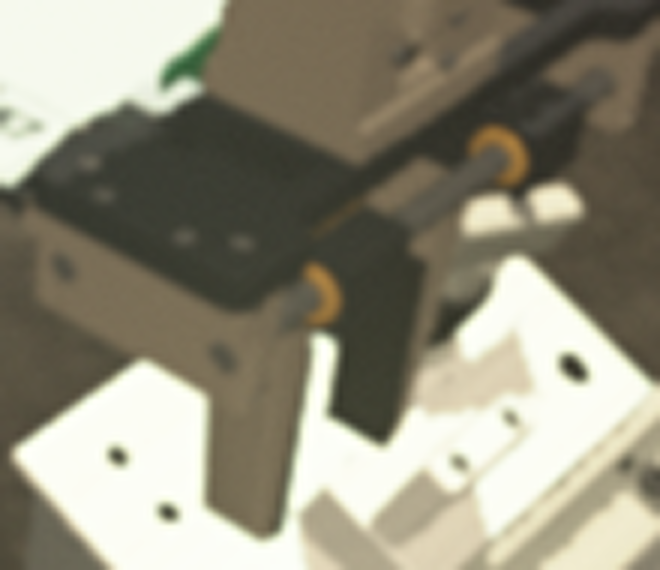

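Emit:
{"api": "drive_tool", "payload": {"motion": [[7,[0,0,1],0],[7,[0,0,2],0],[7,[0,0,2.3],0],[7,[0,0,2.3],0],[4.5,[0,0,2.3],0],[4.5,[0,0,2.3],0],[4.5,[0,0,2.3],0],[4.5,[0,0,2.3],0],[4.5,[0,0,2.3],0]], "force": 10}}

```text
clock: 19.52
tool_pos: [0.5389, -0.105, 0.0779]
ee_rot: [-0.0, 0.762, 0.648, 0.0]
force: [-0.2, -0.8, 1.4]
finger_gap: 0.0497
```

Emit:
{"api": "drive_tool", "payload": {"motion": [[4.5,[0,-0.2,0],0],[4.5,[0,-0.4,0],0],[4.5,[0,-0.6,0],0],[4.5,[0,-0.6,0],0]]}}

```text
clock: 19.85
tool_pos: [0.5359, -0.1043, 0.078]
ee_rot: [0.003, 0.762, 0.648, 0.002]
force: [7.4, -1.5, -6.7]
finger_gap: 0.0501
```

Emit:
{"api": "drive_tool", "payload": {"motion": [[4.5,[0,-0.2,0],0],[4.5,[0,-0.4,0],0],[4.5,[0,-0.4,0],0]]}}

```text
clock: 20.1
tool_pos: [0.5321, -0.1037, 0.078]
ee_rot: [0.003, 0.762, 0.648, 0.002]
force: [8.7, -1.0, -7.2]
finger_gap: 0.0499
```

```bash
python3 -c "
from look import *
look('s2',.024,-.008,1.6)"
```

```text
20.1 [ 0.53207802 -0.10368682  0.0780079 ] [0.00280938 0.76155582 0.64809079 0.00177982] [ 8.69474947 -0.98546457 -7.23745158] 0.04991336730502429
```

View pics/s2B.png

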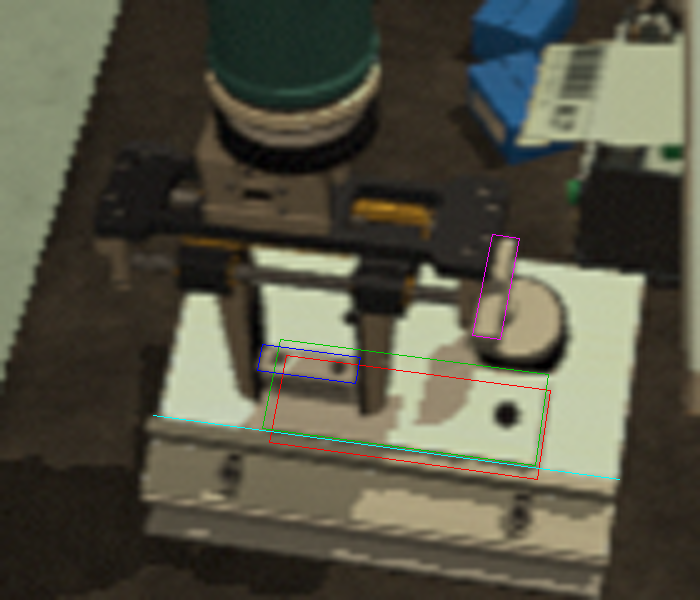

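View pics/s2A.png

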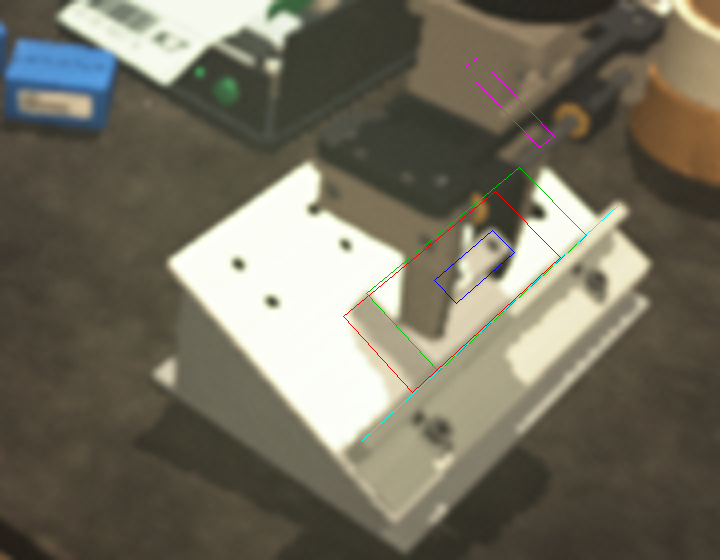

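```bash
cat > fs.py <<'E'
from h import *
import pickle,sys
f0=pickle.load(open("f0.pkl","rb"))
def shift(f,g,r0,r1,c0,c1):
    G=lambda x:cv2.cvtColor(x["frame"],cv2.COLOR_RGB2GRAY).astype(np.float32)[r0:r1,c0:c1]
    a,b=G(f),G(g); w=cv2.createHanningWindow(a.shape[::-1],cv2.CV_32F); return np.round(cv2.phaseCorrelate(a,b,w),2)
for t in sys.argv[1:]:
    A,B,_=pickle.load(open(t+".pkl","rb"))
    print(t,"screw near",shift(f0[1],B,266,282,288,306),"far",shift(f0[1],B,274,290,346,362),"A near",shift(f0[0],A,276,298,395,418),"A far",shift(f0[0],A,238,262,436,458), "fence far end A",shift(f0[0],A,222,242,444,464))
E
python3 fs.py d1 d4 t1 s1 s2
```

```text
Traceback (most recent call last):
  File "fs.py", line 9, in <module>
    print(t,"screw near",shift(f0[1],B,266,282,288,306),"far",shift(f0[1],B,274,290,346,362),"A near",shift(f0[0],A,276,298,395,418),"A far",shift(f0[0],A,238,262,436,458), "fence far end A",shift(f0[0],A,222,242,444,464))
                         ~~~~~^^^^^^^^^^^^^^^^^^^^^^^^^
  File "fs.py", line 6, in shift
    a,b=G(f),G(g); w=cv2.createHanningWindow(a.shape[::-1],cv2.CV_32F); return np.round(cv2.phaseCorrelate(a,b,w),2)
                                                                               ~~~~~~~~^^^^^^^^^^^^^^^^^^^^^^^^^^^^^
ValueError: setting an array element with a sequence. The requested array has an inhomogeneous shape after 1 dimensions. The detected shape was (2,) + inhomogeneous part.
```

```bash
sed -i 's/cv2.phaseCorrelate(a,b,w),2/cv2.phaseCorrelate(a,b,w)[0],2/' fs.py; python3 fs.py d1 d4 t1 s1 s2
```

```text
d1 screw near [0.8  0.03] far [ 0.09 -0.11] A near [-0.11 -0.26] A far [-0.03  0.06] fence far end A [0.17 0.01]
d4 screw near [-0.53  0.13] far [-0.03 -0.11] A near [0.02 0.25] A far [-0.05 -0.08] fence far end A [0.16 0.02]
t1 screw near [ 0.74 -0.29] far [0.02 0.02] A near [ 0.08 -0.35] A far [0.04 0.09] fence far end A [-0.   -0.02]
s1 screw near [-0.31 -0.52] far [-0.02 -0.  ] A near [0.08 0.12] A far [0.12 0.02] fence far end A [ 0.07 -0.18]
s2 screw near [ 0.83 -0.97] far [-0.05 -0.1 ] A near [ 0.32 -0.39] A far [0.06 0.05] fence far end A [ 0.01 -0.12]
```

Emit:
{"api": "drive_tool", "payload": {"motion": [[4.5,[0,-0.3,0],0],[4.5,[0,-0.8,0],0],[4.5,[0,-1.3,0],0],[4.5,[0,-1.8,0],0],[4.5,[0,-2.3,0],0],[4.5,[0,-2.8,0],0],[4.5,[0,-3.3,0],0],[4.5,[0,-3.8,0],0],[4.5,[0,-4.3,0],0],[4.5,[0,-4.8,0],0],[4.5,[0,-5.3,0],0],[4.5,[0,-5.3,0],0]]}}

```text
clock: 21.2
tool_pos: [0.476, -0.0944, 0.0778]
ee_rot: [-0.0, 0.762, 0.648, 0.0]
force: [0.6, 0.7, 2.9]
finger_gap: 0.0501
```

```bash
python3 -c "
from look import *
look('s3',.024,.043,1.6)
print(observe()['force'])"; python3 fs.py s3
```

```text
21.2 [ 0.4760335  -0.09441762  0.07780979] [-3.66120539e-04  7.61698917e-01  6.47930995e-01  2.24663719e-04] [0.5515123  0.6978325  2.92078824] 0.05010729722157242
[-1.15547358  2.41570322  6.16383259]
s3 screw near [ 0.74 -0.36] far [-0.   -0.12] A near [ 0.08 -0.38] A far [0.02 0.02] fence far end A [0.07 0.02]
```

View pics/s3B.png

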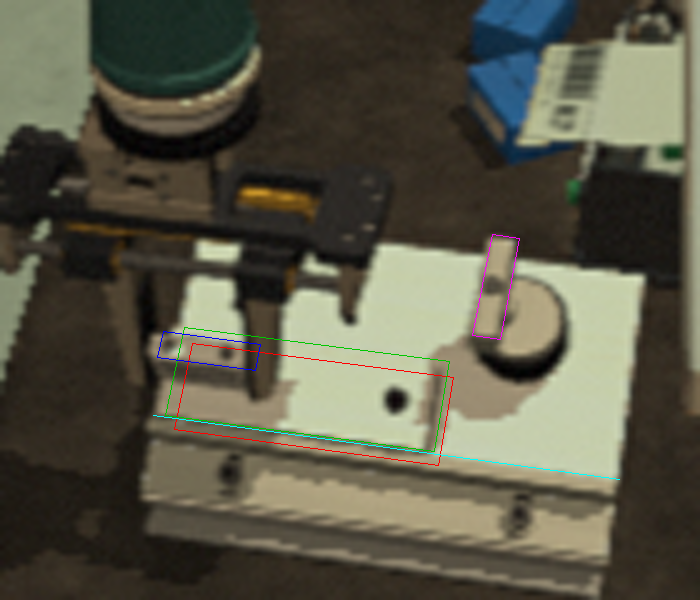

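View pics/s3A.png

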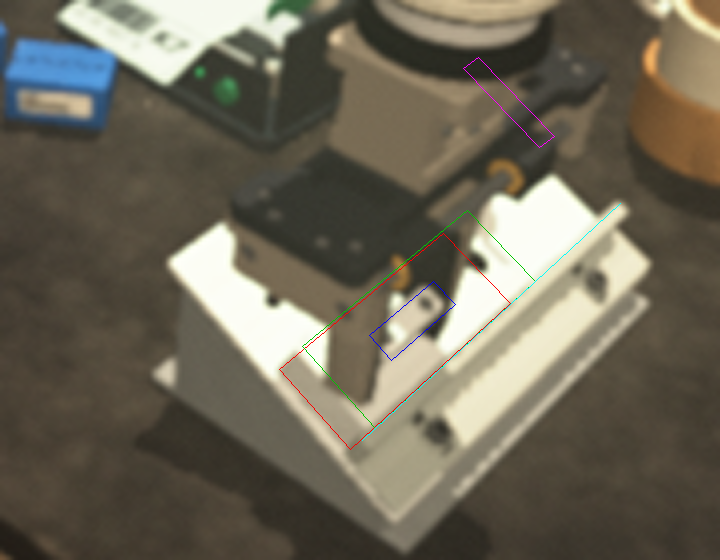

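Emit:
{"api": "drive_tool", "payload": {"motion": [[4.5,[0,0,0],0],[4.5,[0,0,0],0],[4.5,[0,0,-1],0],[4.5,[0,0,-2.5],0],[4.5,[0,0,-5],0],[4.5,[0,0,-7.5],0],[4.5,[1,0,-9],0],[4.5,[2,0,-9],0],[4.5,[2,0,-9],0]], "force": 22}}

```text
clock: 22.05
tool_pos: [0.4796, -0.0729, 0.1674]
ee_rot: [-0.001, 0.761, 0.649, 0.0]
force: [-0.3, 0.5, -2.8]
finger_gap: 0.0497
```

```bash
python3 -c "
from look import *
look('s4',.024,.043,1.6)"; python3 fs.py s4
```

```text
22.05 [ 0.47958125 -0.07292823  0.16737556] [-7.81329407e-04  7.60675108e-01  6.49132319e-01  3.75346921e-05] [-0.31888358  0.49643787 -2.79818161] 0.049686214322640136
s4 screw near [ 0.02 -0.01] far [-0.02 -0.03] A near [-0.03  0.1 ] A far [0.08 0.16] fence far end A [ 0.1  -0.03]
```

View pics/s4B.png

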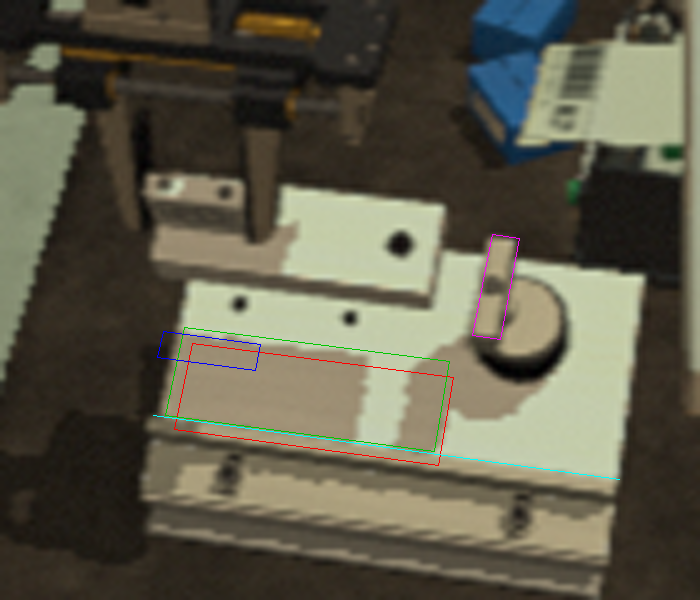

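View pics/s4A.png

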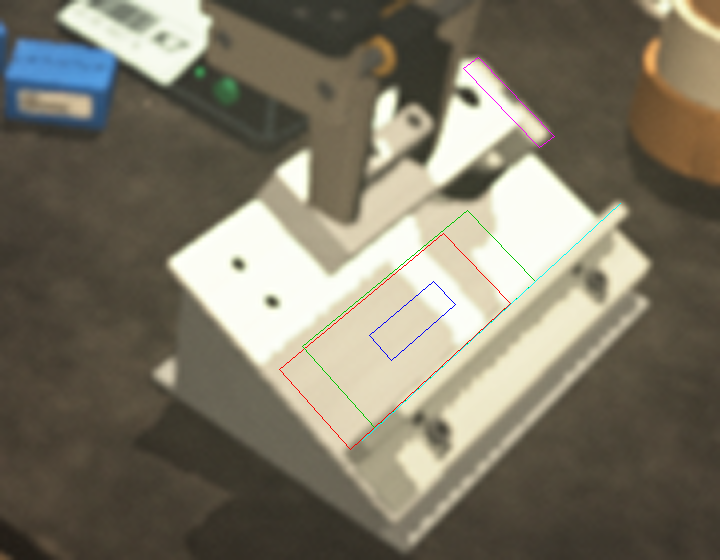

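Emit:
{"api": "drive_tool", "payload": {"motion": [[4.5,[1.5,-0.5,0],0],[4.5,[4.5,-1.4,0],0],[4.5,[8,-2.4,0],0],[4.5,[11.5,-3.4,0],0],[4.5,[15,-4.4,0],0],[4.5,[18.5,-5.5,0.5],0],[4.5,[21.5,-6.4,2],0],[4.5,[23,-6.9,5],0],[4.5,[23.5,-6.9,8],0],[4.5,[23.5,-6.9,10.5],0],[4.5,[23.5,-6.9,11.5],0],[4.5,[23.5,-6.9,11.5],0]]}}

```text
clock: 23.15
tool_pos: [0.447, 0.1659, 0.0495]
ee_rot: [-0.0, 0.762, 0.648, -0.004]
force: [-0.1, -0.7, -1.4]
finger_gap: 0.0498
```

```bash
python3 -c "
from look import *
A=grab_frame('scene');B=grab_frame('side');s=observe();print(s['tool_pos'],s['force'])
cv2.imwrite('pics/p1A.png',big(A,180,300,220,370,5)[0]);cv2.imwrite('pics/p1B.png',big(B,150,250,250,390,5)[0])"
```

```text
[0.44972253 0.16683793 0.05253213] [-0.22259572 -0.17908188 -2.46471259]
```

View pics/p1A.png

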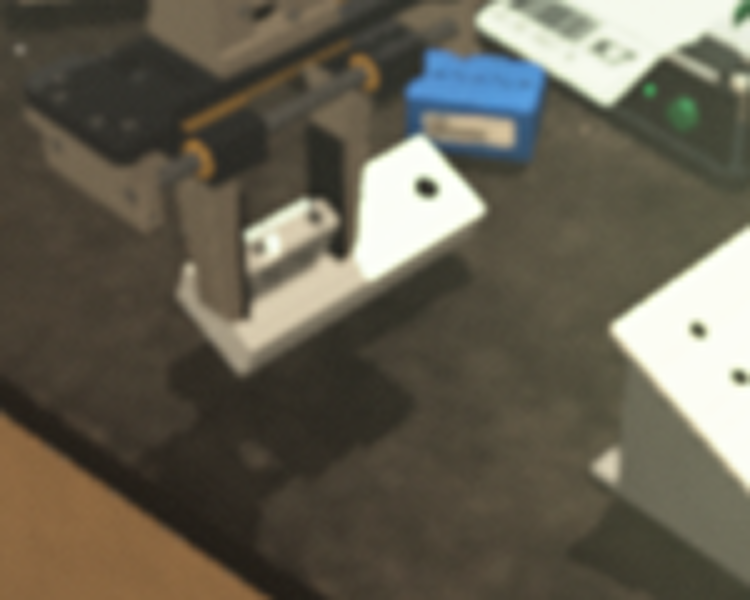

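View pics/p1B.png

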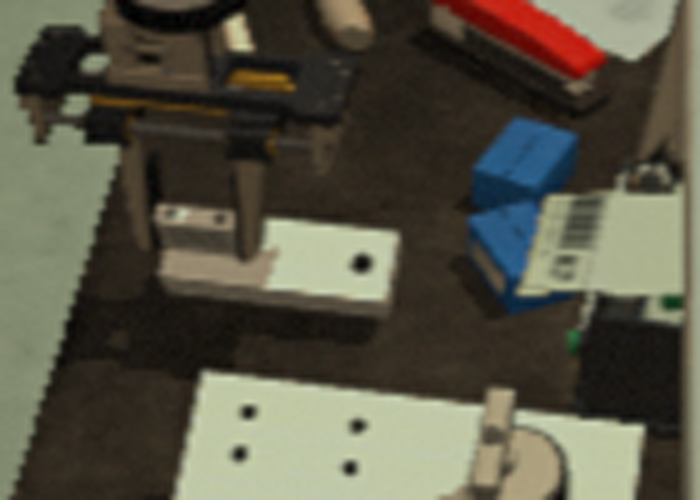

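Gauge held tilted just above clear bench, carton well away. Lower to contact.

Emit:
{"api": "drive_tool", "payload": {"motion": [[4.5,[0,0,0.5],0],[4.5,[0,0,1],0],[4.5,[0,0,1.3],0],[4.5,[0,0,1.3],0]]}}

```text
clock: 23.58
tool_pos: [0.4499, 0.1681, 0.0398]
ee_rot: [0.0, 0.762, 0.648, 0.001]
force: [-0.8, -0.4, -2.5]
finger_gap: 0.0494
```

Emit:
{"api": "drive_tool", "payload": {"motion": [[4.5,[0,0,0.15],0],[4.5,[0,0,0.3],0],[4.5,[0,0,0.3],0]]}}

```text
clock: 23.83
tool_pos: [0.45, 0.1691, 0.0388]
ee_rot: [-0.001, 0.762, 0.648, 0.001]
force: [-5.4, -0.3, 20.4]
finger_gap: 0.0501
```

Emit:
{"api": "drive_tool", "payload": {"motion": [[4.5,[0,0,-0.1],0],[4.5,[0.3,0,-0.1],0],[4.5,[0.7,0,-0.1],0],[4.5,[1.1,0,-0.1],0],[4.5,[1.5,0,-0.05],0],[4.5,[1.9,0,0],0],[4.5,[2.3,0,0.1],0],[4.5,[2.3,0,0.1],0]], "force": 8}}

```text
clock: 24.5
tool_pos: [0.4532, 0.1917, 0.0352]
ee_rot: [-0.0, 0.761, 0.649, -0.0]
force: [0.1, -0.5, -1.5]
finger_gap: 0.0494
```

```bash
python3 -c "
from look import *
A=grab_frame('scene');B=grab_frame('side');s=observe();print(s['tool_pos'],s['force'])
cv2.imwrite('pics/p2A.png',big(A,180,300,220,370,5)[0]);cv2.imwrite('pics/p2B.png',big(B,150,250,250,390,5)[0])"
```

```text
[0.4529194  0.19102672 0.03524662] [-0.82785618 -1.06814662 -3.19492531]
```

View pics/p2A.png

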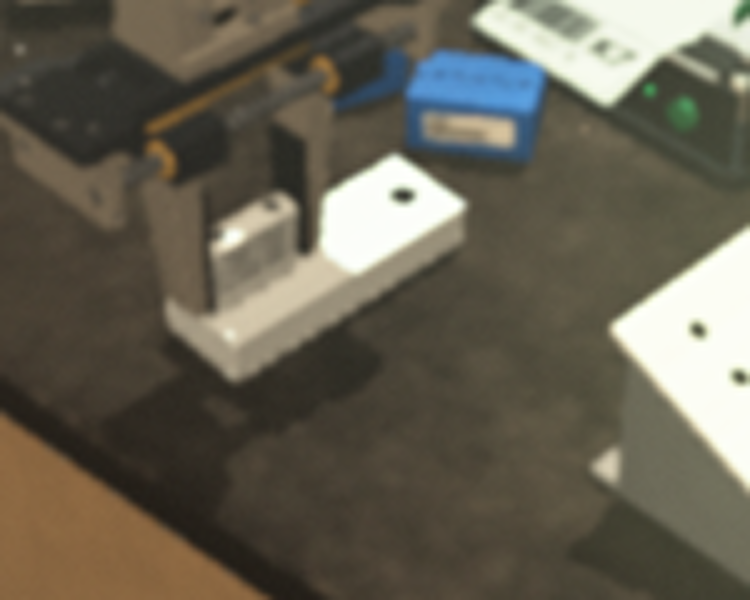

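Emit:
{"api": "drive_tool", "payload": {"motion": [[4.5,[0,0,0.2],0],[4.5,[0,0,0.2],0],[5.5,[0,0,0.2],0],[6.6,[0,0,0.2],0],[6.6,[0,0,0],0],[6.6,[0,0,0],0]]}}

```text
clock: 25.1
tool_pos: [0.4536, 0.1904, 0.0359]
ee_rot: [0.0, 0.762, 0.648, 0.0]
force: [-0.2, -0.1, -0.3]
finger_gap: 0.0661
```

Emit:
{"api": "drive_tool", "payload": {"motion": [[6.6,[0,0,-1.5],0],[6.6,[0,0,-4],0],[6.6,[0,0,-7],0],[6.6,[0,0,-10],0],[6.6,[0,-2,-13],0],[6.6,[0,-5,-14],0],[6.6,[0,-8,-14],0],[6.6,[0,-8,-14],0],[6.6,[0,-8,-14],0]]}}

```text
clock: 25.85
tool_pos: [0.3733, 0.2039, 0.176]
ee_rot: [-0.001, 0.761, 0.649, 0.001]
force: [0.5, 0.5, 0.7]
finger_gap: 0.0662
```

```bash
python3 -c "
from look2 import *
look2('e1',1.6)
A,B,s=pickle.load(open('e1.pkl','rb'));print(s['clock'],s['tool_pos'],s['force'])
cv2.imwrite('pics/p3A.png',big(A,180,300,220,370,5)[0]);cv2.imwrite('pics/p3B.png',big(B,150,250,250,390,5)[0])"; python3 fs.py e1
```

```text
25.95 [0.3750588  0.20341969 0.17578581] [0.28085542 0.36240382 0.0935518 ]
e1 screw near [-0.08 -0.06] far [-0.15 -0.02] A near [-0.02  0.01] A far [-0.01  0.09] fence far end A [ 0.13 -0.01]
```

View pics/p3A.png

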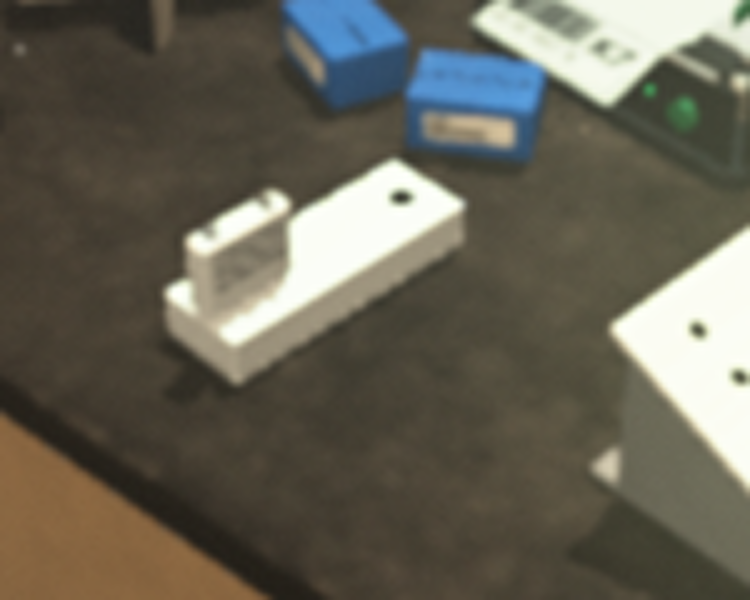

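View pics/p3B.png

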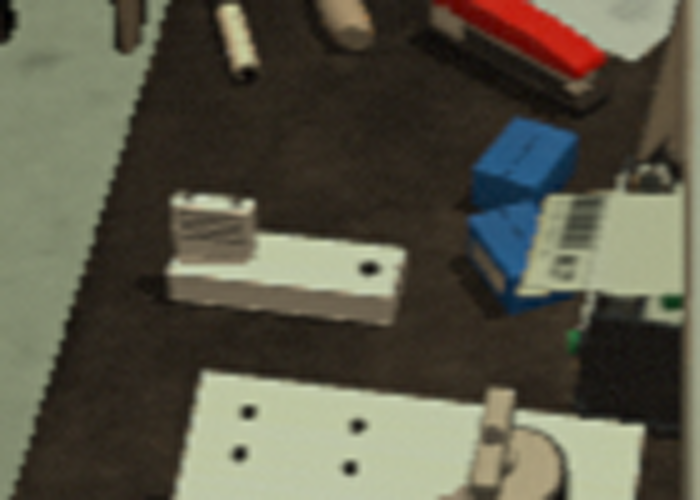

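View pics/e1B.png

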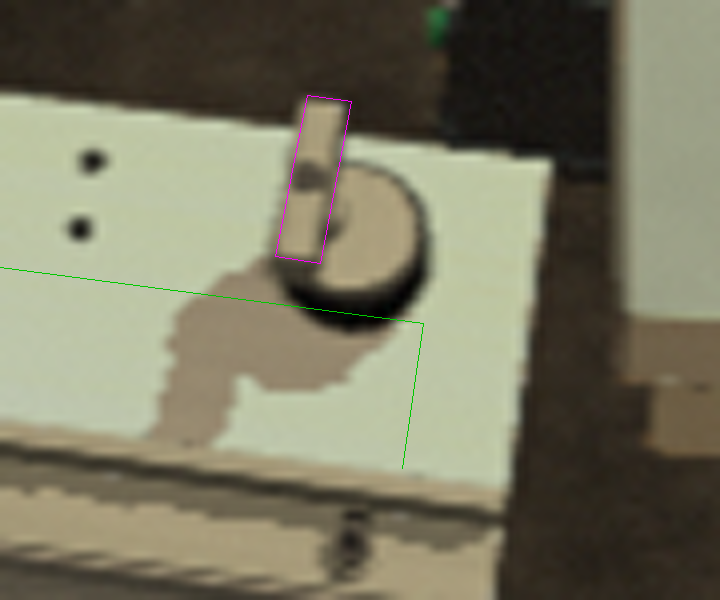

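View pics/e1A.png

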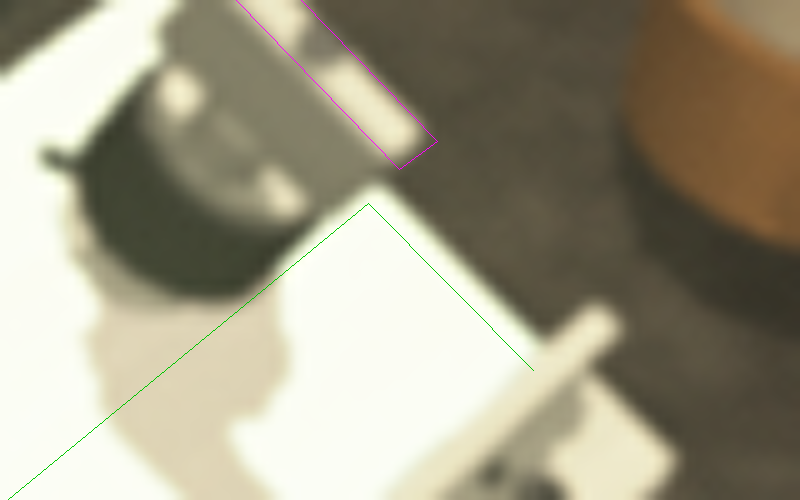

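```bash
python3 -c "
from fs import *
a=pickle.load(open('t5.pkl','rb'));b=pickle.load(open('e1.pkl','rb'))
print(shift(a[1],b[1],222,252,340,366),shift(a[0],b[0],200,222,418,442))
from workcell import *
print(close_job())"
```

```text
[0.46 0.04] [-0.   -0.02]
the job is handed in; nothing more can be done
None
```

The guide is set and the job handed in at about 26 s of the 72 s; no verdict is reported.

- **Setting:** I stood the gauge on the deck against the fence. I then turned the tee clockwise from about 0.35 to about 1.6 rad with the shut fingers. I stopped when the push rose from about 6.5 N to 12.4 N, which I took as the roller touching the gauge.
- **Slide check:** The gauge slid out along the fence to about y +45 mm at a steady 7–9 N. That is more than a bare touch. I did not back the tee off, so there was a light preload on the gauge.
- **Return:** I laid the gauge on the bench left of the guide, rib up, and released it. The gripper is clear of everything.

**Last checks:**
- **Gauge and surroundings:** In the last pictures the gauge lies flat. The cartons and stapler look undisturbed by eye; I did not measure them.
- **Fence:** It matched its starting picture to within about 0.15 px, roughly 0.3 mm. Earlier readings at its near screw, up to 1 px, disagreed while shadows lay across it.
- **Tee:** Comparing before and after the slide, the scene camera showed no change. The side camera showed 0.46 px sideways, which I put down to shadow. I judged the tee unmoved by eye and did not resolve the difference.
- **Roller gap:** I did not measure it directly; it rests on the contact force and the overlays.

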